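# Unlid the hot biscuit mould, empty it and cover it again

### The arm

A 7-joint arm with a two-finger parallel gripper is mounted at the origin on the work surface. World frame = base frame: x ahead of the robot, y to its left, z up, the work surface at z = 0. Lengths are in mm, angles in rad, forces in N, time in s.
With the tool pointing down it reaches from about 400 to 850 mm from the base axis. Payload 10.4 kg.
Tool frame: the origin (TCP) lies midway between the tips of the shut fingers; the grasp point (between the pads) lies 19 mm behind it; x points along the fingers, z is the direction in which the jaws open and shut, and the axes are right-handed (so a half turn about x gives the same grasp; the last joint's range is limited). The gripper opens to 85 mm and grips with 20 to 120 N. Pads are 22 mm wide; open, the fingers measure 114 mm over their backs; the gripper's body (76 mm by 85 mm) begins 54 mm behind the grasp point. The pads swing forward as they close: fully open they stand 13 mm farther back than shut.
Start: joints at [-1.368, 0.332, -0.065, 1.46, 0.022, 1.35, -0.088], TCP at [139.914, 609.163, 194.638] pointing down, gripper open.
Joint ranges: [-2.6, 2.6], [-0.5, 2.12], [-1.47, 1.34], [0.16, 2.42], [-1.27, 4.41], [0.06, 2.06], [-2.6, 2.6]. Speed limits (rad/s): [2.22, 2.22, 2.79, 2.79, 3.14, 3.14, 3.14].

### API

Orientations are given as a unit quaternion [w, x, y, z].
In Python, from cell import get_obs, cams, order gives the robot as it stands.
- The arm moves only by the tool step_arm, never from a script. Its argument "increments" is a list of rows, each a list of 4 numbers: the shift along the tool's x, y, z in cm, then the turn about the tool's x in degrees. A call has 1 to 5 rows; each row is the pose to reach, as a shift and turn from the pose commanded when the call began, along the tool's axes at that moment; what a row does not reach only later rows make up. A row lasts 1/8 s, in which the tool goes at most 62.5 mm and 10.7 degrees, less where a joint would pass 70% of its speed; a pose out of reach is approached as far as the arm can. A call with a gripper value outside its range is refused whole. "grip" is the opening, from -1 (shut) to 1 (fully open), so that 0 is half open, set as the call begins (left out, the last holds). The fingers move at their own pace and stop on an object; "newtons" is the grip in N (left out, the last holds). Time passes only in rows, so rows that repeat a pose let the fingers close. It gives the time, the measured TCP pose, the force and the opening at its end, in the units of the state.
- get_obs(): the state, without advancing time (a new reading comes with each control period).
- cams.read_camera(name): name is "scene" or "top" or "wrist"; returns a dict with "frame" (480x640x3 uint8, red, green, blue), "fovy" (degrees; the focal length in pixels is half the picture's height over the tangent of half this angle, whatever the lens; pixels are square), "cx", "cy" (the principal point, pixels), "R" (3x3) and "t" (3): a world point X has camera coordinates R X + t; the wrist camera has in their place "T_tool_cam" (4x4, takes a point from camera to tool coordinates, whose origin is the TCP and whose axes are the tool frame's). Camera axes: x right, y down, z forward; pixel columns grow to the right and rows downward; lengths in mm; the calibration is good to about 2 mm. The wrist camera is an equidistant fisheye: a pixel r from the principal point sees the ray r / f radians off the axis. A picture is of the moment at which its call begins: read the wrist's pose just before it. There is no depth.
- order.finish_job(): hands the job in, once; it reports no verdict.
The state is a dict: "time_s": time; "q": joint angles; "joint_vel": joint speeds; "joint_efforts": joint torques, N m; "position": TCP position; "tool_rot": TCP orientation; "ft_force": force on the tool from outside, world axes, zero at the start; "torque": the same for the moment, N m; "finger_gap": finger opening in mm.
Only numpy, scipy, OpenCV 4.12 (cv2) and the standard library are available. Lean on these libraries where they do the work, as an engineer would, in place of code of your own. Each camera call takes 0.05 s, during which the arm holds its last target.

### The job

The biscuits are done: with the lid lifter, held by its handle, hook the hot lid's loop and carry the lid slowly and level onto the middle of the cold griddle, then move every biscuit from the mould's cavities into the orange bowl. When all are out, use the lifter again to put the lid back flat, centred and square on the empty mould, and stand the lifter upright on the middle of its cork rest. Never tip or drop the lid or touch it with the robot itself, and leave the teapot, tongs, mug, spice jar and dish where they are.

Things in the scene. Friction and masses are not known exactly. Their poses are not given: they have to be found in the camera images.
- mould: Dark cast-iron biscuit mould, fixed: a square plate 150 x 150 mm, its flat top 22 mm above its origin (centre of its underside). Four open cavities, 10 mm deep, 48 mm along its x by 34 mm along its y, centred at x = +-28, y = +-33 mm.
- lid: Hot square aluminium lid, 136 x 136 mm, about 0.4 kg: a plate (top face at z = 30 mm) with a 25 mm skirt, like an upside-down tray, with a loop handle on top. It stands loose on the mould's flat top, over the biscuits. Origin: centre of its lower edge, z up; the loop stands across it along its y, at x = 0.
- lid_bar (a point): Middle of the loop handle's bar, 70 mm above the lid's origin; axes as the lid's. Round steel bar, 8 mm diameter, along y; under it 36 mm free height above the lid's plate (bar underside 66 mm above the lid's origin), 68 mm free width between the loop's feet, which stand at y = +-38 to 42 mm.
- lifter: Steel C-shaped lid lifter, 0.22 kg, 140 mm tall, standing by itself on its flat foot on the cork rest. Origin: middle of its underside, below handle and notch; z up. Black upright handle above the hook. The C's back is an upright at x = -45 to -35 mm, joined to the handle by an arm at z = 70 to 80 mm; the throat is open to +x. Cross foot 60 mm wide (y) at x = -45 to -29 mm.
- lifter_handle (a point): Middle of the lifter's handle, 110 mm above its origin: 16 x 16 mm square, upright, from z = 80 to 140 mm of the lifter, sides along its x and y.
- lifter_notch (a point): Floor of the notch where the loop's bar sits, 6 mm above the lifter's origin. The tongue is 6 mm thick (z 0 to 6), 22 mm wide (y), its free tip at x = +24 mm; two ridges on it (tops at z = 12 mm, x = -16 to -10 and +10 to +16 mm) bound the 20 mm long notch.
- rest: Square cork pad 100 x 100 mm, 6 mm thick, fixed, where the lifter stands. Origin: centre of its underside.
- griddle: Cold square griddle of dark steel, fixed, 220 x 220 mm; its flat cooking face, 204 x 204 mm inside the rim, lies 12 mm above its origin, the rim's top 22 mm. Origin: centre of its underside. Left or right of the mould.
- bowl: Loose orange plastic bowl, 0.25 kg, 55 mm high, rim 180 mm across outside, wall 4 mm, inner floor 5 mm above its origin and about 116 mm across. Origin: centre of its underside. Left or right of the mould; it may be knocked aside.
- biscuit1: Hard baked biscuit, 30 g, a block 44 mm (its x) by 30 mm (its y) by 26 mm high with three dark ridges across the top; None if there is none this time. Origin: centre of its underside. At first under the lid in the mould's cavity at x = -28, y = -33 mm of the mould, axes along the mould's, 2 mm free all round and standing 16 mm proud of the mould's top; neighbours are 36 mm apart in y and 12 mm in x.
- biscuit2: Hard baked biscuit, 30 g, a block 44 mm (its x) by 30 mm (its y) by 26 mm high with three dark ridges across the top; None if there is none this time. Origin: centre of its underside. At first under the lid in the mould's cavity at x = -28, y = 33 mm of the mould, axes along the mould's, 2 mm free all round and standing 16 mm proud of the mould's top; neighbours are 36 mm apart in y and 12 mm in x.
- biscuit3: Hard baked biscuit, 30 g, a block 44 mm (its x) by 30 mm (its y) by 26 mm high with three dark ridges across the top; None if there is none this time. Origin: centre of its underside. At first under the lid in the mould's cavity at x = 28, y = -33 mm of the mould, axes along the mould's, 2 mm free all round and standing 16 mm proud of the mould's top; neighbours are 36 mm apart in y and 12 mm in x.
- biscuit4: Hard baked biscuit, 30 g, a block 44 mm (its x) by 30 mm (its y) by 26 mm high with three dark ridges across the top; None if there is none this time. Origin: centre of its underside. At first under the lid in the mould's cavity at x = 28, y = 33 mm of the mould, axes along the mould's, 2 mm free all round and standing 16 mm proud of the mould's top; neighbours are 36 mm apart in y and 12 mm in x.
- teapot: Closed white ceramic teapot with a blue lid, 122 mm high; a bystander, to be left alone. Origin: centre of its underside.
- tongs_a: Steel tongs lying flat, 210 mm long, 12 mm high; a bystander, to be left alone. Origin: centre of its underside.
- tongs_b: A second pair of steel tongs like the first; a bystander, to be left alone. Origin: centre of its underside.
- mug: Blue ceramic mug, 85 mm high; a bystander, to be left alone. Origin: centre of its underside.
- spice: Spice jar with a red cap, 65 mm high; a bystander, to be left alone. Origin: centre of its underside.
- dish: Low green glass dish, 84 mm across; a bystander, to be left alone. Origin: centre of its underside.
Things that resemble listed ones, but are neither listed nor needed, are in the scene too. Leave any yellow look-alike of the lifter alone.

How it is judged:
By the outcome, as a careful person would: the job done as asked, in the order asked, and still so for the second after the job is handed in, with the robot touching nothing.
Of biscuit1, biscuit2, biscuit3, biscuit4 only 2 to 4 are there at a start; the rules pass over those that are not, and their reading is None.
At some moment in a run one of bowl may be knocked a few centimetres aside while the robot is not near it.
It also fails if it takes over 210 s, if anything falls off the work surface, if the arm or the gripper's body presses on something with over 40 N, if the wrist force passes 120 N, or if a joint passes its speed limit or range.

## Working session

There is one attempt and no reset: what is moved stays moved. The work goes in short steps, Python scripts to look and compute and a tool call to move; the robot and the scene stay as the last step left them, time stands still between calls to the robot, and variables do not carry over. Pictures are saved under pics/ and viewed, and the job is handed in when it is done.

Besides the shell and the picture viewer there is one more tool, called after "Call:" as name([rows], argument=value, ...), one row to a line, values as JSON. step_arm: Moves the arm, as the interface text tells. Its arguments: {"type":"object","properties":{"increments":{"type":"array","items":{"type":"array","items":{"type":"number"}}},"grip":{"type":"number"},"newtons":{"type":"number"}},"required":["increments"]}

```bash
ls; mkdir -p pics
python3 - <<'E'
from cell import get_obs, cams, order
import cv2
o=get_obs(); print(o)
for n in ("scene","top","wrist"):
    c=cams.read_camera(n); cv2.imwrite(f"pics/{n}0.png",c["frame"][:,:,::-1])
    print(n,{k:v for k,v in c.items() if k!="frame"})
E
```

```text
pics
{'time_s': 0.0, 'q': array([-1.36764932,  0.33284799, -0.06471626,  1.46095405,  0.02163157,
        1.34988736, -0.08851382]), 'joint_vel': array([-2.30615558e-04,  1.08445589e-03,  9.54680266e-04,  1.92012349e-04,
       -9.27737301e-04, -9.24717830e-04, -2.95971486e-05]), 'joint_efforts': array([-5.38650074e-04, -6.25466323e+01,  4.86637757e-02, -3.91597438e+01,
        1.61511416e-02,  1.01329613e-02,  3.86283261e-05]), 'position': array([139.81021047, 608.7232695 , 193.82484616]), 'tool_rot': array([ 0.55276224, -0.44084231,  0.55349491,  0.4401765 ]), 'ft_force': array([ 0.23142952, -1.37626052, -0.05355069]), 'torque': array([-0.02174478,  0.0042306 , -0.06138834]), 'finger_gap': 85.22529916243981}
scene {'fovy': 46.78551208344309, 'cx': 321.9656535118389, 'cy': 250.39173971099177, 'R': array([[ 3.72140647e-01,  9.28176148e-01, -6.14457038e-04],
       [ 6.87247017e-01, -2.75987954e-01, -6.71954006e-01],
       [-6.23861263e-01,  2.49639115e-01, -7.40592625e-01]]), 't': array([-264.22233936, -283.03493013, 1562.75959761])}
top {'fovy': 44.02824785540074, 'cx': 326.45518079169796, 'cy': 240.9302848738739, 'R': array([[-0.01256982, -0.99983311, -0.01325719],
       [-0.99871384,  0.01320483, -0.04895208],
       [ 0.04911897,  0.01262482, -0.99871314]]), 't': array([ 103.17976648,  540.84155799, 1700.42037006])}
wrist {'fovy': 65.70646984690485, 'cx': 312.45017278590564, 'cy': 240.75817249908238, 'T_tool_cam': array([[ 1.11999495e-03, -3.26325211e-01,  9.45256897e-01,
        -1.77969917e+02],
       [-1.22333640e-03, -9.45257230e-01, -3.26323877e-01,
         8.42779361e+01],
       [ 9.99998625e-01, -7.90886073e-04, -1.45788883e-03,
        -4.41899127e-02],
       [ 0.00000000e+00,  0.00000000e+00,  0.00000000e+00,
         1.00000000e+00]])}
```

View pics/top0.png

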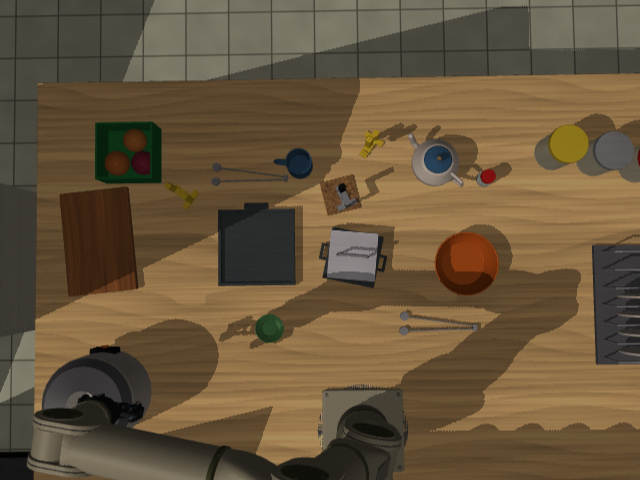

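View pics/scene0.png

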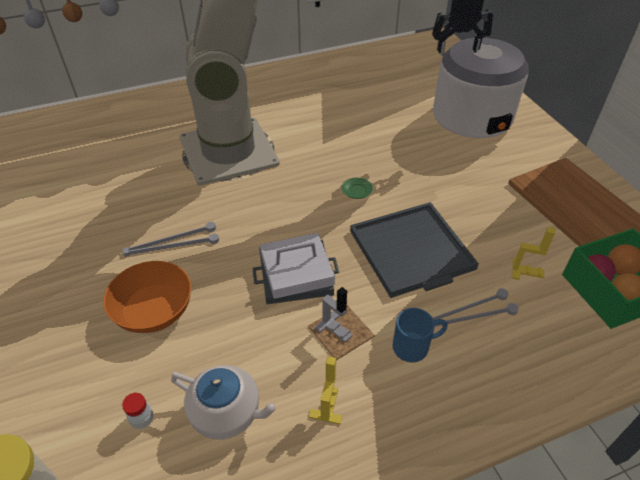

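View pics/wrist0.png

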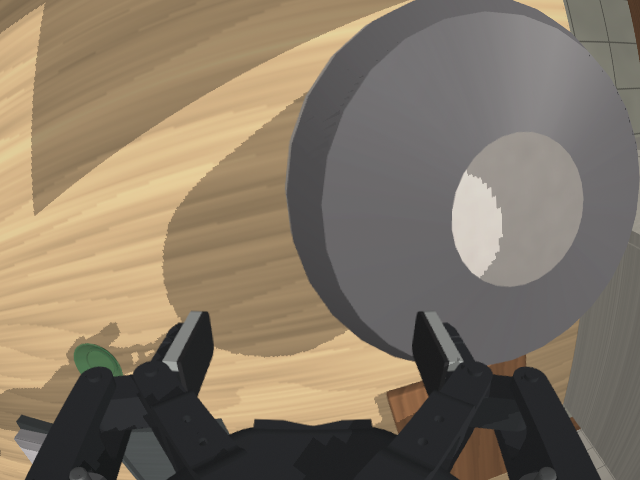

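```bash
cat > h.py <<'E'
import numpy as np, cv2
from cell import get_obs, cams, order
from scipy.spatial.transform import Rotation as Ro
def rot(q): return Ro.from_quat([q[1],q[2],q[3],q[0]]).as_matrix()
def cam(n):
    c=cams.read_camera(n); c['f']=240/np.tan(np.radians(c['fovy'])/2); return c
def proj(c,X):
    X=np.atleast_2d(X)@c['R'].T+c['t']
    return np.c_[c['cx']+c['f']*X[:,0]/X[:,2], c['cy']+c['f']*X[:,1]/X[:,2]]
def unproj(c,uv,z):
    uv=np.atleast_2d(uv).astype(float)
    d=np.c_[(uv[:,0]-c['cx'])/c['f'],(uv[:,1]-c['cy'])/c['f'],np.ones(len(uv))]@c['R']
    o=-c['R'].T@c['t']
    return o+d*((z-o[2])/d[:,2])[:,None]
# wrist fisheye
def wpose(o,c):
    T=np.eye(4);T[:3,:3]=rot(o['tool_rot']);T[:3,3]=o['position'];return T@c['T_tool_cam']
def wunproj(o,c,uv,z):
    uv=np.atleast_2d(uv).astype(float);T=wpose(o,c)
    x=(uv[:,0]-c['cx']);y=(uv[:,1]-c['cy']);r=np.hypot(x,y)+1e-9;th=r/c['f']
    d=np.c_[np.sin(th)*x/r,np.sin(th)*y/r,np.cos(th)]@T[:3,:3].T
    return T[:3,3]+d*((z-T[2,3])/d[:,2])[:,None]
def wproj(o,c,X):
    T=wpose(o,c);P=(np.atleast_2d(X)-T[:3,3])@T[:3,:3]
    rr=np.hypot(P[:,0],P[:,1])+1e-9;th=np.arctan2(rr,P[:,2])
    return np.c_[c['cx']+c['f']*th*P[:,0]/rr,c['cy']+c['f']*th*P[:,1]/rr]
def crop(im,x0,y0,x1,y1,s,name):
    cv2.imwrite(name,cv2.resize(im[y0:y1,x0:x1,::-1],None,fx=s,fy=s,interpolation=cv2.INTER_CUBIC))
def T3(p,yaw):
    c,s=np.cos(yaw),np.sin(yaw)
    return lambda X:np.atleast_2d(X)@np.array([[c,s,0],[-s,c,0],[0,0,1]])+np.array([p[0],p[1],p[2] if len(p)>2 else 0])
def plan(target,yaw=None,o=None):
    "cm shift in tool axes to reach world target TCP; yaw of jaw axis (tool z) in world"
    o=o or get_obs();R=rot(o['tool_rot'])
    d=R.T@(np.array(target)-o['position'])/10
    a=np.arctan2(R[1,2],R[0,2]); 
    out=None
    if yaw is not None:
        e=(a-yaw+np.pi/2)%np.pi-np.pi/2  # turn about tool x(down) reduces world yaw
        out=np.degrees(e)
    return np.round(d,2),out
E
python3 - <<'E'
from h import *
c=cam('top');crop(c['frame'],205,170,405,320,4,'pics/t1.png')
s=cam('scene');crop(s['frame'],230,180,500,380,2.9,'pics/s1.png')
o=get_obs();print(rot(o['tool_rot']).round(3))
print(unproj(c,[[341,195],[353,255],[258,246],[467,263],[362,430]],10).round())
E
```

```text
[[-0.    -0.975  0.224]
 [-0.001  0.224  0.975]
 [-1.    -0.    -0.001]]
[[ 675.   52.   10.]
 [ 501.   20.   10.]
 [ 530.  295.   10.]
 [ 473. -308.   10.]
 [   2.    2.   10.]]
```

View pics/t1.png

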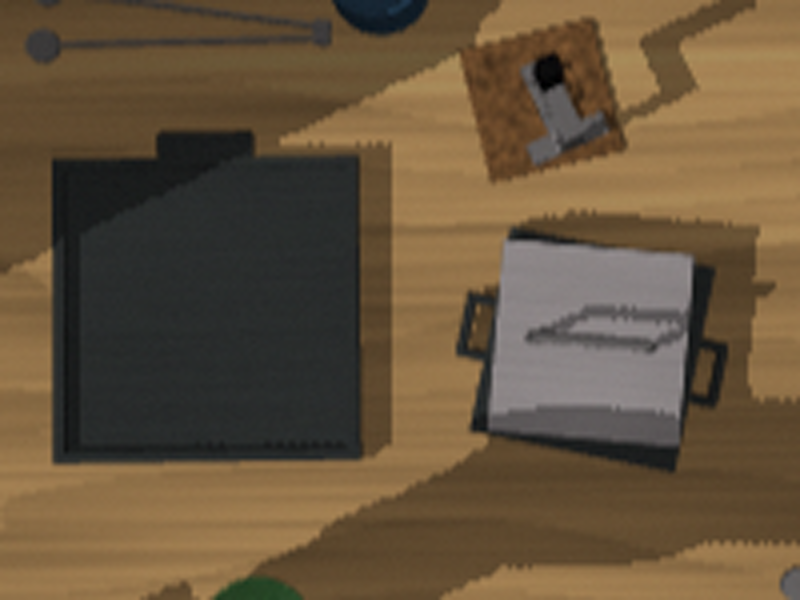

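View pics/s1.png

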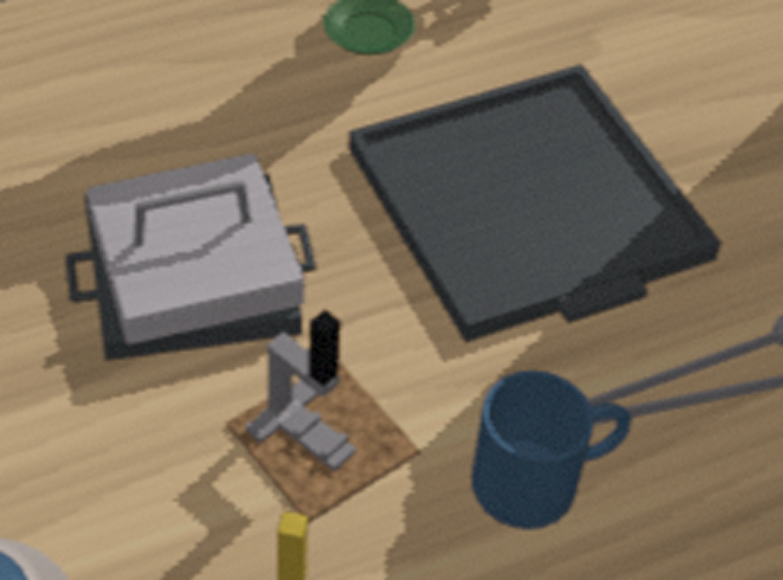

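```bash
cat >> h.py <<'E'
def box(x0,x1,y0,y1,z0,z1):
    P=np.array([[x,y,z] for x in(x0,x1) for y in(y0,y1) for z in(z0,z1)],float)
    E=[(i,j) for i in range(8) for j in range(i+1,8) if bin(i^j).count('1')==1]
    return P,E
M={'mould':[box(-75,75,-75,75,0,22)]+[box(a-24,a+24,b-17,b+17,22,22) for a in(-28,28) for b in(-33,33)],
'lid':[box(-68,68,-68,68,0,30),box(-4,4,-42,42,66,74),box(-4,4,-42,-38,30,70),box(-4,4,38,42,30,70)],
'lifter':[box(-8,8,-8,8,80,140),box(-45,-35,-11,11,0,80),box(-45,-29,-30,30,0,6),box(-45,24,-11,11,0,6)],
'rest':[box(-50,50,-50,50,0,6)],'griddle':[box(-110,110,-110,110,0,22),box(-102,102,-102,102,12,12)]}
def draw(im,pf,name,p,yaw,s,off,col):
    t=T3(p,yaw)
    for P,E in M[name]:
        uv=(pf(t(P))-np.array(off)+0.5)*s-0.5
        for i,j in E: cv2.line(im,tuple(int(round(v*8)) for v in uv[i]),tuple(int(round(v*8)) for v in uv[j]),col,1,cv2.LINE_AA,3)
def overlay(frame,pf,poses,x0,y0,x1,y1,s,name):
    im=cv2.resize(frame[y0:y1,x0:x1,::-1],None,fx=s,fy=s,interpolation=cv2.INTER_CUBIC)
    cols=[(0,255,0),(0,0,255),(255,255,0),(255,0,255),(0,255,255)]
    for k,(n,p,yaw) in enumerate(poses): draw(im,pf,n,p,yaw,s,(x0,y0),cols[k%5])
    cv2.imwrite(name,im)
from scipy.optimize import least_squares
def fit(obs,x0,zb):
    "obs: list of (projfun, modelpts, uv)"
    def r(x):
        t=T3([x[0],x[1],zb],x[2])
        return np.concatenate([(pf(t(P))-uv).ravel() for pf,P,uv in obs])
    s=least_squares(r,x0); return s.x,np.round(s.fun.reshape(-1,2),1)
E
cat > fit0.py <<'E'
from h import *
c=cam('top');s=cam('scene')
pt=lambda X:proj(c,X);ps=lambda X:proj(s,X)
ct=lambda a:(np.array(a,float)+.5)/4+np.array([205,170])-.5
cs=lambda a:(np.array(a,float)+.5)/2.9+np.array([230,180])-.5
L=np.array([[68,68,30],[68,-68,30],[-68,-68,30],[-68,68,30]],float)
Mo=np.array([[75,75,22],[75,-75,22],[-75,-75,22],[-75,75,22]],float)
G=np.array([[110,110,22],[110,-110,22],[-110,-110,22],[-110,110,22]],float)
Re=np.array([[50,50,6],[50,-50,6],[-50,-50,6],[-50,50,6]],float)
lid,r=fit([(pt,L,ct([[505,240],[693,256],[680,445],[490,430]])),(ps,L[[2,3,1,0]],cs([[88,187],[252,156],[127,322],[300,284]]))],[500,20,-.08],22);print('lid',lid,r.tolist())
mo,r=fit([(pt,Mo[1:],ct([[713,268],[675,468],[473,430]]))],[500,20,-.18],0);print('mould',mo,r.tolist())
gr,r=fit([(pt,G,ct([[54,158],[359,156],[360,460],[53,461]])),(ps,G[[2,3,0,1]],cs([[351,132],[580,67],[718,243],[468,328]]))],[530,295,0],0);print('gr',gr,r.tolist())
re,r=fit([(pt,Re,ct([[462,49],[596,19],[626,147],[493,181]])),(ps,Re[[2,0,1]],cs([[228,427],[418,452],[312,520]]))],[675,52,.2],0);print('rest',re,r.tolist())
lf,r=fit([(pt,np.array([[0,0,140.],[-37,30,3],[-37,-30,3]]),ct([[548,68],[530,158],[606,122]])),(ps,np.array([[0,0,140.],[24,0,6]]),cs([[325,319],[344,455]]))],[675,52,.5],6);print('lifter',lf,r.tolist())
P=[('lid',[*lid[:2],22],lid[2]),('mould',[*mo[:2],0],mo[2]),('griddle',[*gr[:2],0],gr[2]),('rest',[*re[:2],0],re[2]),('lifter',[*lf[:2],6],lf[2])]
overlay(c['frame'],pt,P,205,170,405,320,4,'pics/t2.png');overlay(s['frame'],ps,P,230,180,500,380,2.9,'pics/s2.png')
E
python3 fit0.py
```

```text
lid [ 5.01135787e+02  2.18499414e+01 -1.00216125e-01] [[0.0, -1.2], [1.0, -1.1], [0.2, -0.2], [-0.4, -0.7], [-1.0, 0.0], [0.6, -1.4], [-1.2, -0.7], [1.3, -1.6]]
mould [ 4.95898523e+02  2.11423521e+01 -2.03034055e-01] [[0.5, -0.8], [0.3, 0.6], [-0.7, 0.2]]
gr [ 5.29241697e+02  2.97852949e+02 -3.05711175e-03] [[0.1, -0.6], [-0.0, -0.9], [0.2, -0.5], [0.4, -0.0], [-1.1, -0.6], [0.6, -1.2], [1.1, -0.1], [-0.6, -0.8]]
rest [6.79503528e+02 5.41875891e+01 2.41808757e-01] [[-0.7, -0.3], [-1.0, -1.4], [0.2, -0.4], [0.2, -0.2], [-1.1, -1.4], [1.1, -0.8], [-1.4, 0.6]]
lifter [6.81357316e+02 5.12976905e+01 4.14737061e-01] [[0.3, -0.3], [0.1, -0.3], [-0.1, 0.1], [-0.2, -0.4], [0.2, -0.1]]
```

```bash
sleep 1
```

```text
(no output)
```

View pics/t2.png

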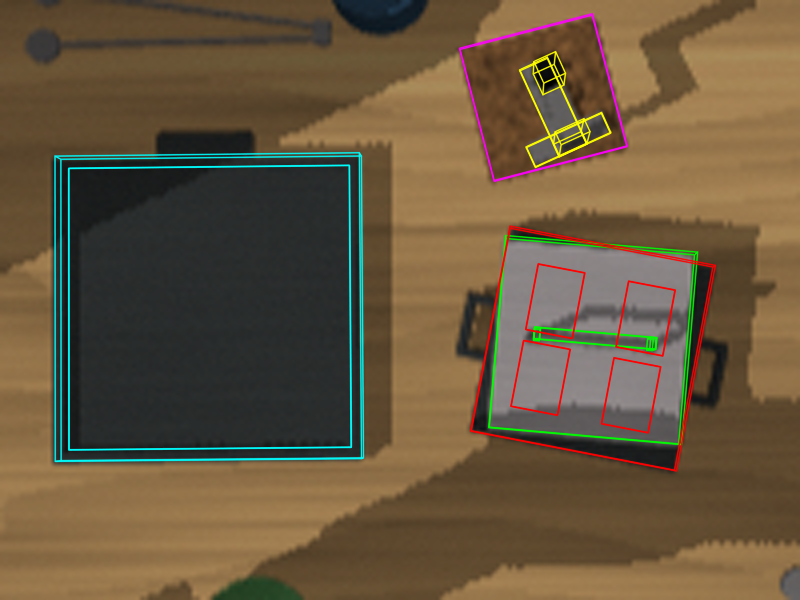

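View pics/s2.png

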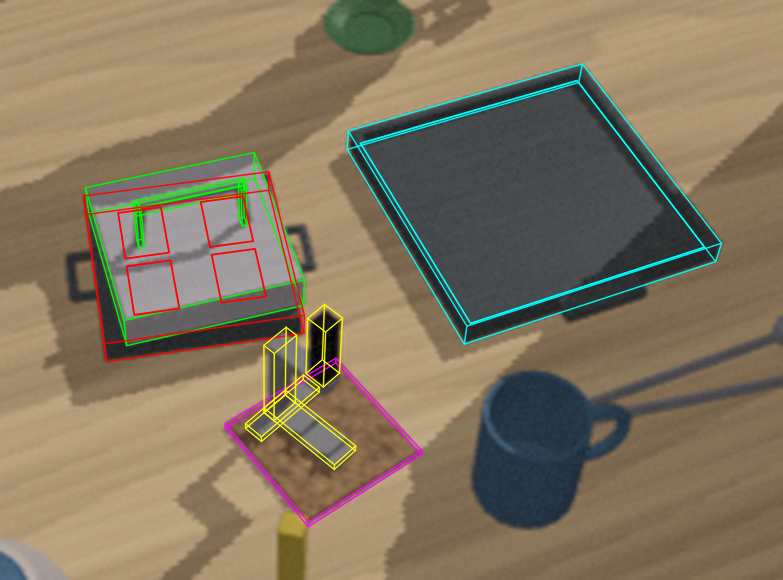

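Call:
step_arm([
  [-6,0,0,10],
  [-10,-3,-2,20],
  [-10,-7.5,-5,30],
  [-10,-12.5,-8,40],
  [-10,-17,-11,50],
], grip=0.0, newtons=60)

```text
time_s: 0.98
position: [282.4, 462.3, 294.8]
tool_rot: [0.688, -0.163, 0.688, 0.163]
ft_force: [0.7, 0.1, -0.3]
finger_gap: 42.5
```

```bash
python3 -c "
from h import *
print(plan([681,51,270],.415),get_obs()['position'],get_obs()['finger_gap'])"
```

```text
(array([  2.47, -54.66,  17.13]), np.float64(2.9249039236543073)) [282.38414431 462.29119764 294.78552927] 42.502390915286824
```

Call:
step_arm([
  [0,-5,1.5,1],
  [0,-11,3.5,3],
  [0,-17,5.4,3],
  [1,-23,7.2,3],
  [1,-29,9,3],
])

```text
time_s: 1.6
position: [492.4, 246.5, 284.3]
tool_rot: [0.691, -0.147, 0.692, 0.148]
ft_force: [0.3, 0.6, -1.0]
finger_gap: 42.8
```

Call:
step_arm([
  [0,-6,1.9,0],
  [1,-12,3.8,0],
  [1,-18,5.7,0],
  [1,-23,7.4,0],
  [1,-25.5,8.1,0],
])

```text
time_s: 2.22
position: [670.7, 45.0, 274.0]
tool_rot: [0.692, -0.147, 0.692, 0.146]
ft_force: [-0.1, 0.5, 0.5]
finger_gap: 42.4
```

```bash
cat > look.py <<'E'
from h import *
import sys,json
o=get_obs();c=cam('wrist');P=json.loads(sys.argv[2])
overlay(c['frame'],lambda X:wproj(o,c,X),[tuple(p) for p in P],0,0,640,480,1.25,sys.argv[1])
print(o['position'].round(1),o['finger_gap'],o['ft_force'].round(1))
E
python3 look.py pics/w1.png '[["lifter",[681.4,51.3,6],0.415],["rest",[679.5,54.2,0],0.242]]'
python3 -c "
from h import *
print(plan([681,51,200],.415))"
```

```text
[670.7  45.  274. ] 42.39591408263833 [-0.1  0.5  0.5]
(array([7.36, 0.4 , 1.24]), np.float64(-0.02169875023138364))
```

View pics/w1.png

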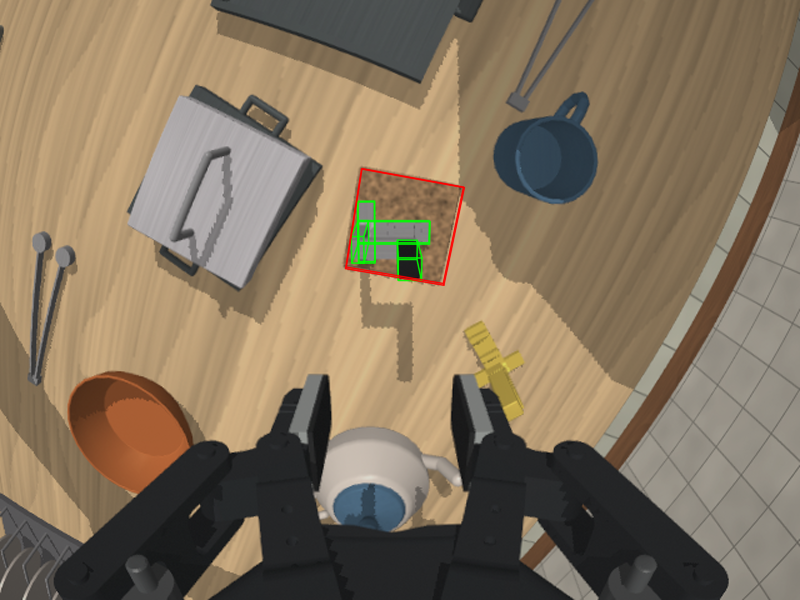

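Call:
step_arm([
  [2,0.4,1.2,0],
  [5,0.4,1.2,0],
  [8.4,0.4,1.2,0],
  [8.4,0.4,1.2,0],
])

```text
time_s: 2.78
position: [676.6, 59.5, 186.9]
tool_rot: [0.689, -0.148, 0.693, 0.149]
ft_force: [-0.3, 0.7, -0.1]
finger_gap: 42.8
```

```bash
python3 look.py pics/w2.png '[["lifter",[681.4,51.3,6],0.415]]'
python3 -c "
from h import *
print(plan([681.4,51.3,98],.415))"
```

```text
[676.6  59.5 186.9] 42.750605362043956 [-0.3  0.7 -0.1]
(array([ 9.14, -0.87,  0.03]), np.float64(0.4134568685608351))
```

View pics/w2.png

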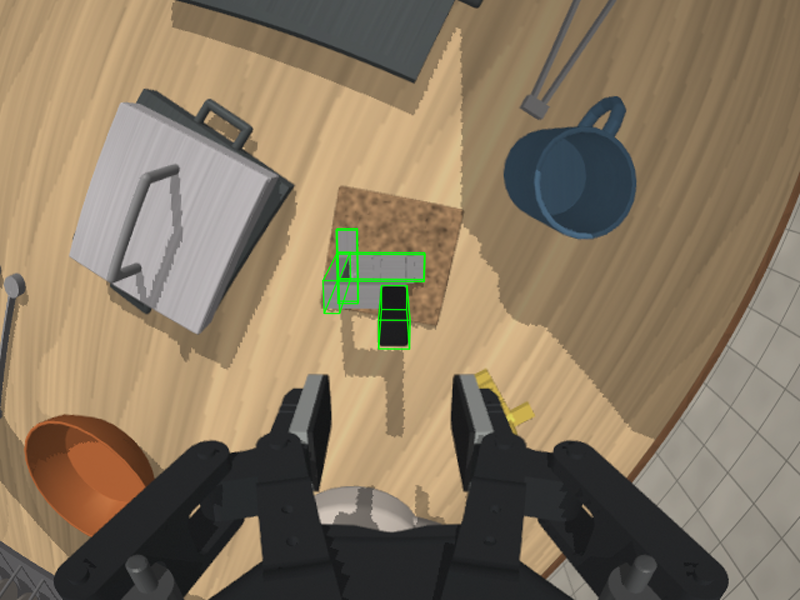

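Call:
step_arm([
  [0.5,-0.8,0,0],
  [0.5,-0.8,0,0],
  [0.5,-0.8,0,0.5],
])

```text
time_s: 3.2
position: [682.4, 49.5, 186.3]
tool_rot: [0.693, -0.144, 0.692, 0.144]
ft_force: [0.9, -0.5, -0.2]
finger_gap: 42.5
```

```bash
python3 look.py pics/w3.png '[["lifter",[681.4,51.3,6],0.415]]'
python3 -c "
from h import *
print(plan([681.4,51.3,98],.415))"
```

```text
[682.4  49.5 186.3] 42.50480097484455 [ 0.9 -0.5 -0.2]
(array([ 8.82,  0.19, -0.03]), np.float64(-0.2804776600022819))
```

View pics/w3.png

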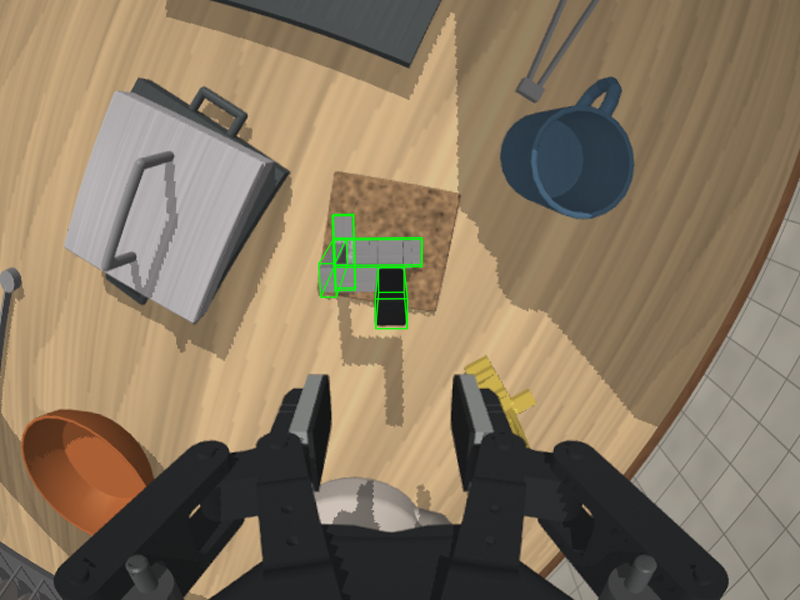

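Call:
step_arm([
  [3,0.1,0,0],
  [6,0.2,0,0],
  [8.8,0.2,0,0],
  [8.8,0.2,0,0],
  [8.8,0.2,0,0],
])

```text
time_s: 3.88
position: [682.0, 51.5, 99.1]
tool_rot: [0.693, -0.144, 0.692, 0.144]
ft_force: [0.8, -0.4, 0.6]
finger_gap: 42.8
```

```bash
python3 look.py pics/w4.png '[["lifter",[681.4,51.3,6],0.415]]'
python3 -c "
from h import *
print(plan([681.4,51.3,98],.415))"
```

```text
[682.   51.5  99.1] 42.782518239609786 [ 0.8 -0.4  0.6]
(array([ 0.14,  0.02, -0.08]), np.float64(-0.2190697320398569))
```

View pics/w4.png

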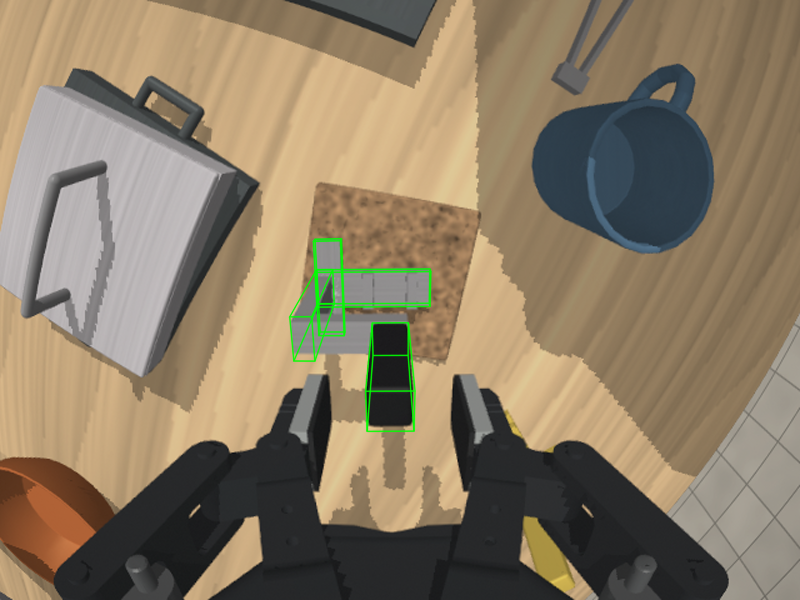

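Call:
step_arm([
  [0.1,0,0,0],
  [0.1,0,0,0],
  [0.1,0,0,0],
  [0.1,0,0,0],
  [0.1,0,0,0],
], grip=-1, newtons=80)

```text
time_s: 4.55
position: [682.0, 51.5, 97.8]
tool_rot: [0.693, -0.144, 0.691, 0.144]
ft_force: [0.7, 0.2, 5.9]
finger_gap: 13.7
```

Call:
step_arm([
  [-0.3,0,0,0],
  [-1,0,0,0],
  [-2.5,0,0,0],
  [-5,0,0,0],
  [-8,0,0,0],
])

```text
time_s: 5.18
position: [681.0, 51.4, 177.9]
tool_rot: [0.692, -0.144, 0.692, 0.144]
ft_force: [0.6, -0.2, -1.9]
finger_gap: 13.5
```

```bash
python3 -c "
from h import *
o=get_obs();R=rot(o['tool_rot']);print(o['position'],o['finger_gap'],np.degrees(np.arctan2(R[1,2],R[0,2])))
c=cam('wrist');cv2.imwrite('pics/w5.png',c['frame'][:,:,::-1])
s=cam('scene');crop(s['frame'],230,150,500,350,2.9,'pics/s5.png')"
```

```text
[681.0161332   51.41574092 177.91004566] 13.514512940763163 23.557944243979858
```

View pics/w5.png

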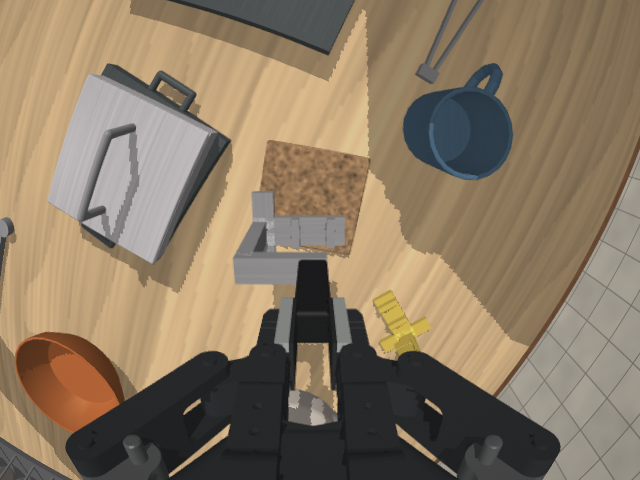

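View pics/s5.png

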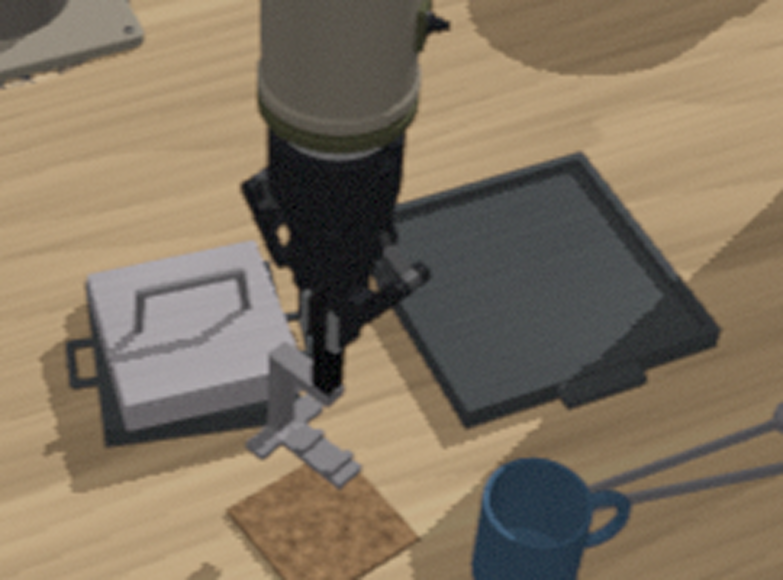

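```bash
python3 -c "
from h import *
print(plan([441.4,27.9,232],-.10))"
```

```text
(array([ -5.22,   7.52, -23.07]), np.float64(29.2800565788535))
```

Call:
step_arm([
  [-4,0,0,4],
  [-5.2,0.5,-1.5,9],
  [-5.2,1.6,-5,15],
  [-5.2,3.1,-9.5,22],
  [-5.2,4.7,-14.5,29.3],
])

```text
time_s: 5.9
position: [528.1, 36.4, 228.0]
tool_rot: [0.706, 0.037, 0.706, -0.037]
ft_force: [-0.5, -0.1, -1.1]
finger_gap: 13.6
```

```bash
python3 -c "
from h import *
print(plan([441.4,27.9,232],-.10))"
```

```text
(array([-0.4 , -1.74, -8.53]), np.float64(-0.23131344592959213))
```

Call:
step_arm([
  [-0.4,-1,-4,0],
  [-0.4,-1.7,-7.5,0],
  [-0.4,-1.7,-8.5,0],
  [-0.4,-1.7,-8.5,0],
  [-0.4,-1.7,-8.5,0],
])

```text
time_s: 6.52
position: [444.0, 28.2, 232.5]
tool_rot: [0.706, 0.035, 0.706, -0.036]
ft_force: [-0.2, 0.3, -1.6]
finger_gap: 13.3
```

```bash
python3 look.py pics/w6.png '[["lid",[501.1,21.9,22],-0.1],["mould",[496,21.1,0],-0.203]]'
python3 -c "
from h import *
print(plan([441.4,27.9,232],-.10))"
```

```text
[444.   28.2 232.5] 13.315800619874912 [-0.2  0.3 -1.6]
(array([ 0.04, -0.05, -0.25]), np.float64(-0.02763332529497294))
```

View pics/w6.png

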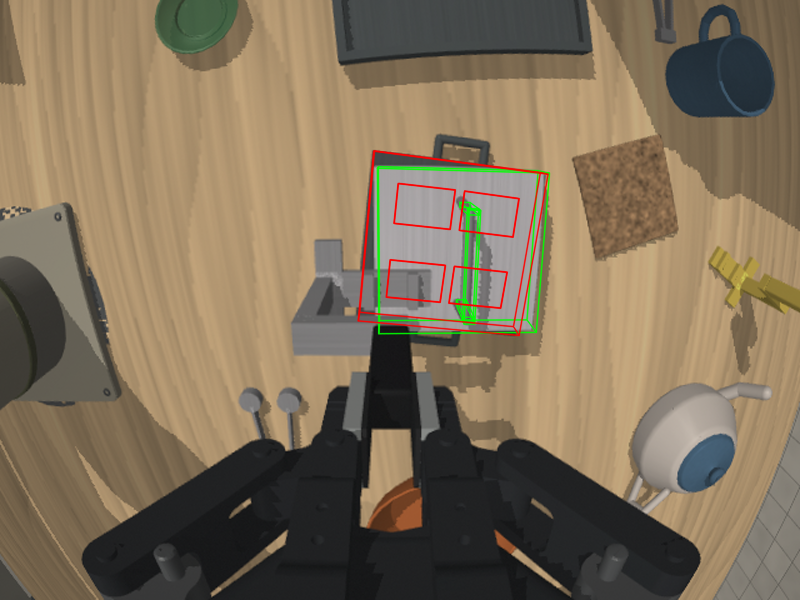

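```bash
python3 -c "
from h import *
o=get_obs();c=cam('wrist');pf=lambda X:wproj(o,c,X)
overlay(c['frame'],pf,[('lid',[501.1,21.9,22],-.1)],260,110,460,280,4,'pics/w7.png')
crop(c['frame'],260,110,460,280,4,'pics/w7b.png')
"
```

```text
(no output)
```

View pics/w7.png

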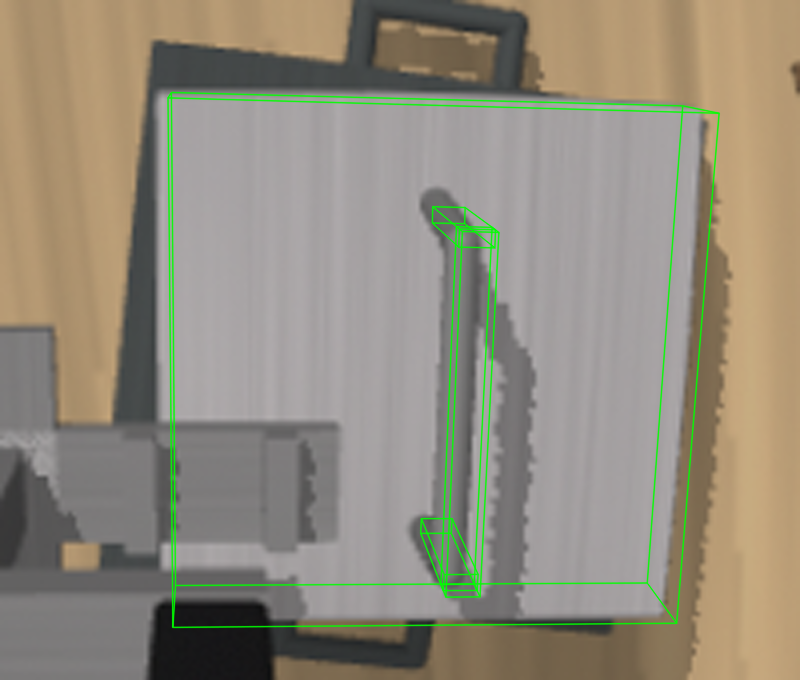

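View pics/w7b.png

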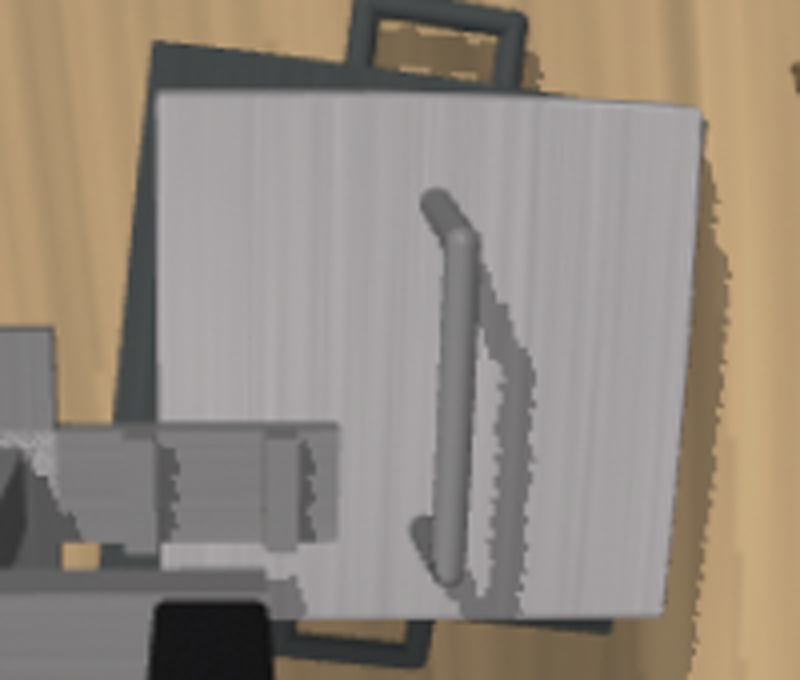

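```bash
cat > fit1.py <<'E'
from h import *
o=get_obs();c=cam('wrist');pf=lambda X:wproj(o,c,X)
cw=lambda a:(np.array(a,float)+.5)/4+np.array([260,110])-.5
L=np.array([[-68,68,30],[68,68,30],[68,-68,30],[0,40,70],[0,-40,70]],float)
x,r=fit([(pf,L,cw([[157,91],[703,108],[664,618],[460,236],[448,580]]))],[500,20,-.1],22);print(x,r.tolist())
overlay(c['frame'],pf,[('lid',[*x[:2],22],x[2])],260,110,460,280,4,'pics/w8.png')
t=wunproj(o,c,cw([[338,484],[157,484]]),140);print(t)  # tongue tip
E
python3 fit1.py
```

```text
[ 4.97755698e+02  2.30616974e+01 -1.00322856e-01] [[-0.9, 0.6], [0.8, 0.1], [0.2, 0.5], [0.4, -0.6], [-0.5, -0.4]]
[[467.60799836  24.21895802 140.        ]
 [433.20709897  27.716469   140.        ]]
```

View pics/w8.png

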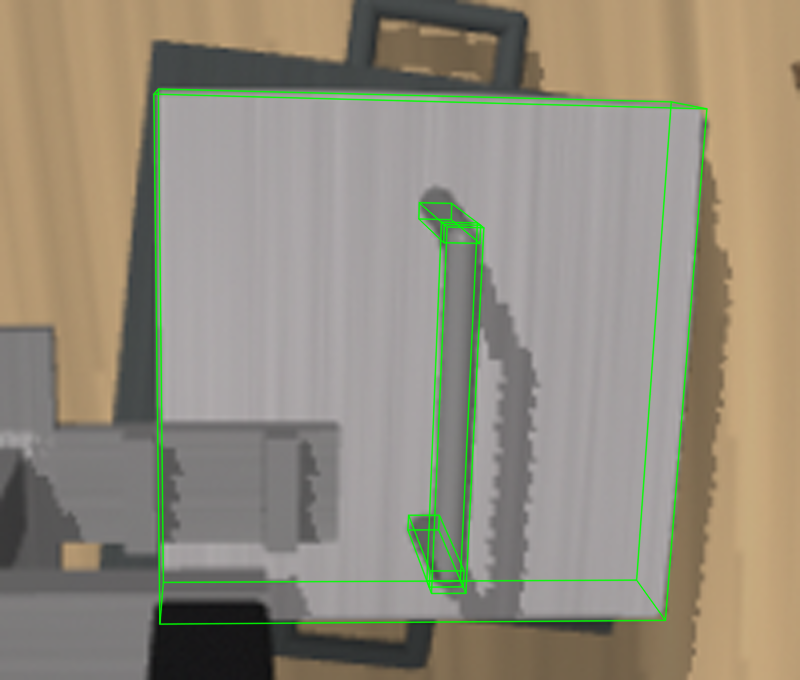

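Call:
step_arm([
  [2,0,0,0],
  [4,0,0,0],
  [6,0,0,0],
  [7.6,0,0,0],
  [7.6,0,0,0],
])

```text
time_s: 7.3
position: [442.8, 27.9, 155.7]
tool_rot: [0.706, 0.035, 0.707, -0.036]
ft_force: [-0.1, 0.8, -1.5]
finger_gap: 13.4
```

```bash
python3 -c "
from h import *
print(plan([498,23.6,156],-.10))
o=get_obs();c=cam('wrist');crop(c['frame'],230,100,430,300,3,'pics/w9.png')
s=cam('scene');crop(s['frame'],230,150,430,300,4,'pics/s9.png')
"
```

```text
(array([-0.04,  0.12,  5.54]), np.float64(-0.01809968724561821))
```

View pics/w9.png

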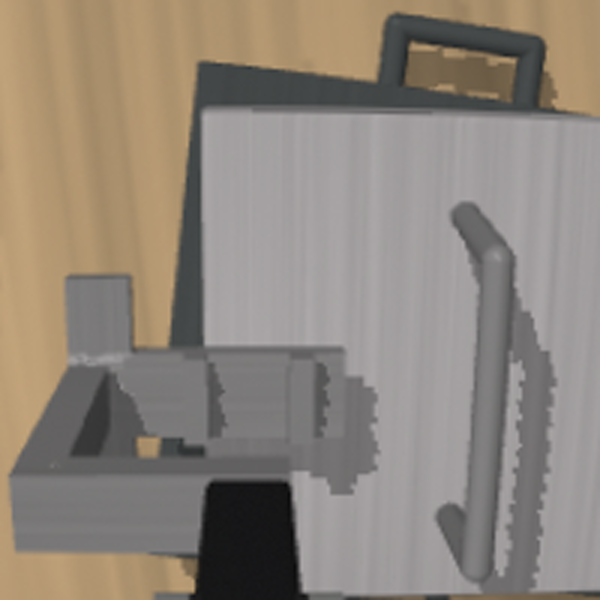

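View pics/s9.png

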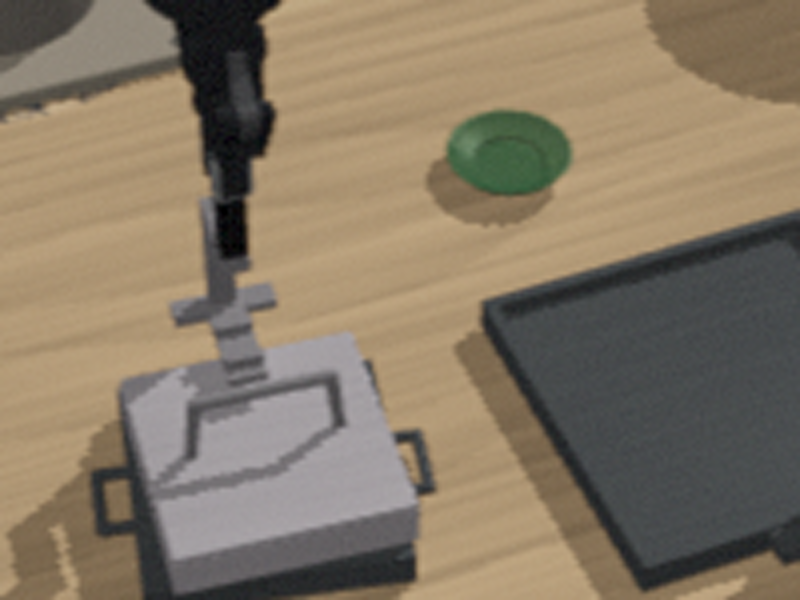

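Call:
step_arm([
  [0,0.1,1.2,0],
  [0,0.1,2.7,0],
  [0,0.1,4.2,0],
  [0,0.1,5.5,0],
  [0,0.1,5.5,0],
])

```text
time_s: 8.02
position: [499.4, 23.5, 156.9]
tool_rot: [0.707, 0.035, 0.706, -0.036]
ft_force: [0.0, -0.0, -2.2]
finger_gap: 13.8
```

```bash
python3 -c "
from h import *
print(plan([498,23.6,156],-.10),get_obs()['ft_force'])
o=get_obs();c=cam('wrist');crop(c['frame'],230,100,430,300,3,'pics/w10.png')
s=cam('scene');crop(s['frame'],230,150,430,300,4,'pics/s10.png')
"
```

```text
(array([ 0.09, -0.01, -0.14]), np.float64(-0.01931655335501942)) [ 0.01272095 -0.03657374 -2.23871963]
```

View pics/w10.png

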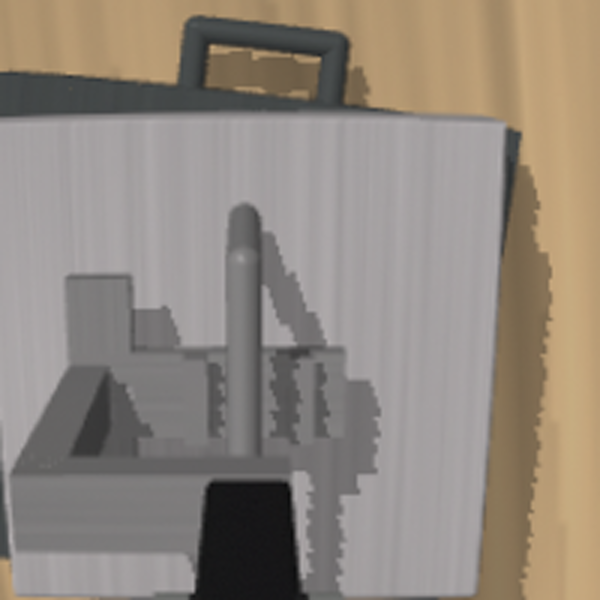

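View pics/s10.png

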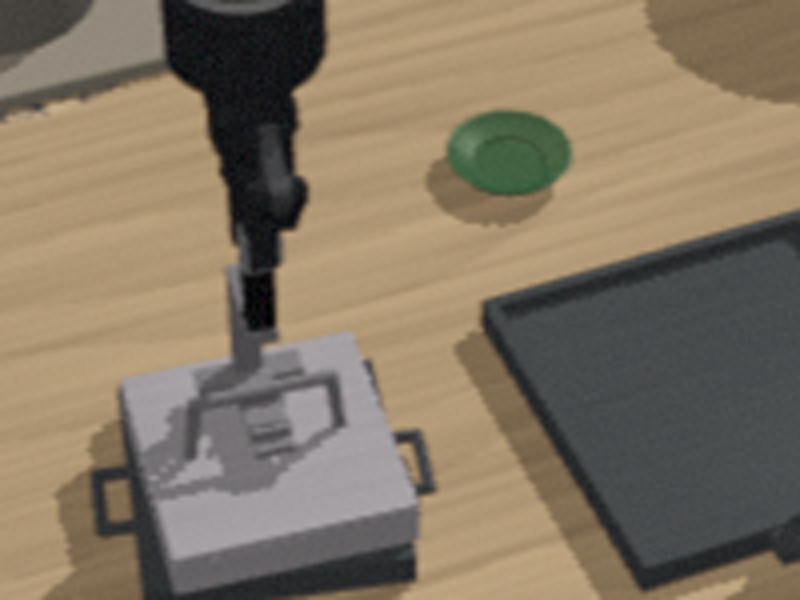

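Call:
step_arm([
  [-0.5,0,0,0],
  [-1.0,0,0,0],
  [-1.4,0,0,0],
  [-1.6,0,0,0],
  [-1.8,0,0,0],
])

```text
time_s: 8.75
position: [497.8, 23.7, 174.4]
tool_rot: [0.706, 0.035, 0.706, -0.035]
ft_force: [-0.3, 0.5, -7.5]
finger_gap: 13.4
```

Call:
step_arm([
  [-0.2,0,0,0],
  [-0.4,0,0,0],
  [-0.6,0,0,0],
  [-0.8,0,0,0],
  [-1.0,0,0,0],
])

```text
time_s: 9.38
position: [498.1, 23.7, 184.7]
tool_rot: [0.706, 0.035, 0.706, -0.035]
ft_force: [-0.1, -0.8, -6.1]
finger_gap: 13.0
```

```bash
python3 -c "
from h import *
print(plan([498,23.6,156],-.10),get_obs()['ft_force'])
o=get_obs();c=cam('wrist');crop(c['frame'],200,80,440,300,3,'pics/w11.png')
s=cam('scene');crop(s['frame'],230,150,430,300,4,'pics/s11.png')
"
```

```text
(array([ 2.87, -0.01, -0.01]), np.float64(-0.00858615407304674)) [-0.14633127 -0.76077181 -6.06564239]
```

View pics/w11.png

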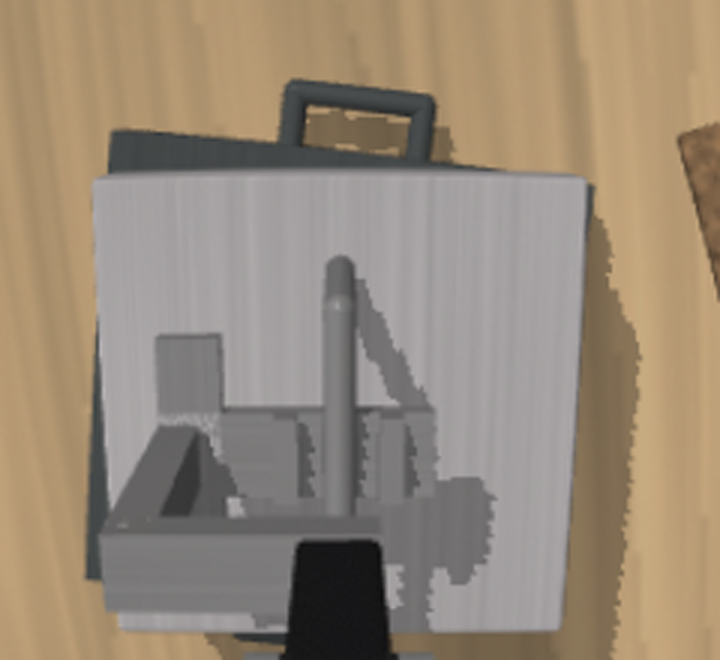

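View pics/s11.png

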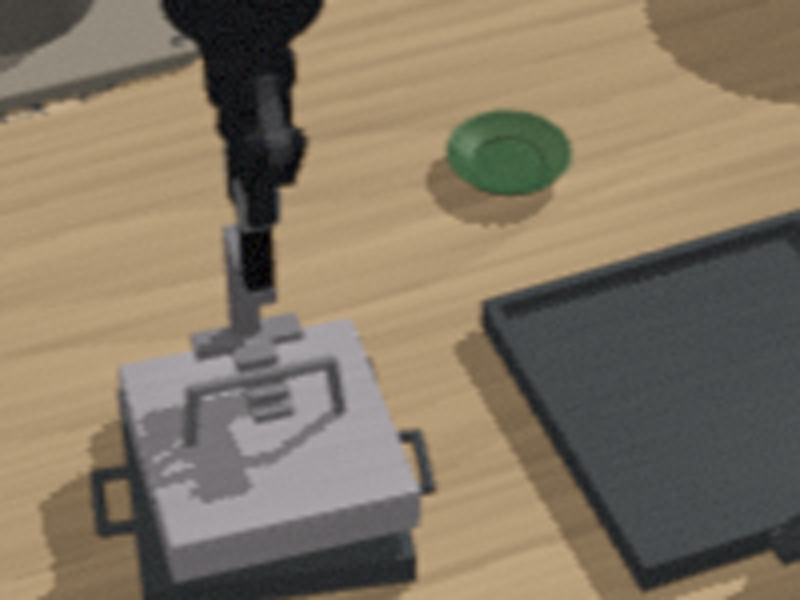

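Call:
step_arm([
  [-0.5,0,0,0],
  [-1.2,0,0,0],
  [-2.0,0,0,0],
  [-2.9,0,0,0],
  [-3.6,0,0,0],
])

```text
time_s: 10.1
position: [498.2, 23.7, 221.4]
tool_rot: [0.706, 0.035, 0.706, -0.035]
ft_force: [-0.2, 0.0, -7.3]
finger_gap: 13.3
```

Call:
step_arm([
  [-0.1,0.2,0,0],
  [-0.1,0.6,0,0],
  [-0.1,1.2,0,0],
  [-0.1,1.9,0,0],
  [-0.1,2.7,0,0],
])

```text
time_s: 10.72
position: [500.8, 51.2, 221.5]
tool_rot: [0.706, 0.035, 0.706, -0.035]
ft_force: [-0.9, 0.2, -6.6]
finger_gap: 13.5
```

Call:
step_arm([
  [0,0.8,0,0],
  [0,1.6,0,0],
  [0,2.4,0,0],
  [0,3.2,0,0],
  [0,4.0,0,0],
])

```text
time_s: 11.35
position: [504.8, 90.9, 221.6]
tool_rot: [0.706, 0.035, 0.706, -0.035]
ft_force: [0.1, -0.6, -7.4]
finger_gap: 13.4
```

Call:
step_arm([
  [0,0.8,0,0],
  [0,1.6,0,0],
  [0,2.4,0,0],
  [0,3.2,0,0],
  [0,4.0,0,0],
])

```text
time_s: 11.98
position: [508.8, 130.7, 221.6]
tool_rot: [0.706, 0.035, 0.706, -0.035]
ft_force: [0.7, 1.0, -7.7]
finger_gap: 13.6
```

```bash
python3 -c "
from h import *
print(plan([527,298,222],0),get_obs()['ft_force'])
s=cam('scene');crop(s['frame'],230,150,430,300,4,'pics/s12.png')
"
```

```text
(array([-0.04, 16.83,  0.13]), np.float64(-5.733291208791416)) [ 0.66782759  0.98583651 -7.6611805 ]
```

View pics/s12.png

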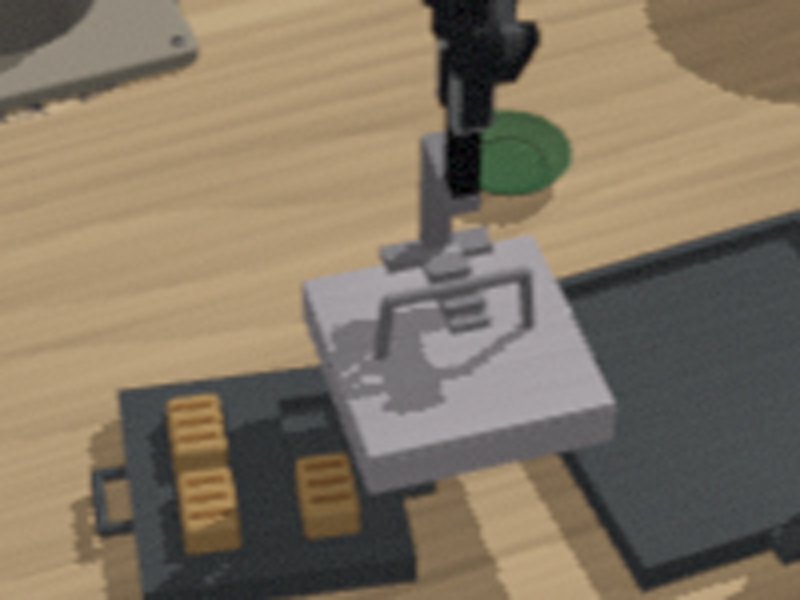

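Call:
step_arm([
  [0,0.8,0,0],
  [0,1.6,0,0],
  [0,2.4,0,0],
  [0,3.2,0,0],
  [0,4.0,0,0],
])

```text
time_s: 12.65
position: [512.8, 170.6, 221.6]
tool_rot: [0.706, 0.035, 0.706, -0.035]
ft_force: [-0.8, -0.9, -6.3]
finger_gap: 13.4
```

Call:
step_arm([
  [0,0.8,0,-0.5],
  [0,1.6,0,-1],
  [0,2.4,0,-1.5],
  [0,3.2,0,-2],
  [0,4.0,0,-2.5],
])

```text
time_s: 13.28
position: [516.8, 210.3, 221.6]
tool_rot: [0.707, 0.02, 0.707, -0.02]
ft_force: [-0.5, -0.8, -6.0]
finger_gap: 13.7
```

Call:
step_arm([
  [0,0.8,0,-0.5],
  [0,1.6,0,-1],
  [0,2.4,0,-1.5],
  [0,3.2,0,-2],
  [0,4.0,0,-2.5],
])

```text
time_s: 13.9
position: [519.1, 250.2, 221.6]
tool_rot: [0.707, 0.004, 0.707, -0.004]
ft_force: [-0.3, -0.3, -6.8]
finger_gap: 13.5
```

```bash
python3 -c "
from h import *
print(plan([527,298,222],0),get_obs()['ft_force'])
"
```

```text
(array([-0.04,  4.79,  0.73]), np.float64(-0.7007798337028919)) [-0.33981653 -0.34769274 -6.80022036]
```

Call:
step_arm([
  [0,0.8,0.1,0],
  [0,1.6,0.3,0],
  [0,2.4,0.4,0],
  [0,3.1,0.5,0],
  [0,3.7,0.6,0],
])

```text
time_s: 14.52
position: [525.6, 287.1, 221.6]
tool_rot: [0.707, 0.005, 0.707, -0.005]
ft_force: [-0.4, -0.7, -7.2]
finger_gap: 13.6
```

Call:
step_arm([
  [0,0.4,0,0],
  [0,0.8,0.1,-0.3],
  [0,1.1,0.1,-0.7],
  [0,1.1,0.1,-0.7],
  [0,1.1,0.1,-0.7],
])

```text
time_s: 15.15
position: [526.7, 297.3, 221.7]
tool_rot: [0.707, 0.0, 0.707, -0.0]
ft_force: [0.1, -0.0, -6.1]
finger_gap: 13.3
```

```bash
python3 look.py pics/w13.png '[["griddle",[529.2,297.9,0],-0.003],["lid",[527,298,70],0]]'
python3 -c "
from h import *
print(plan([527,298,222],0),get_obs()['ft_force'])
t=cam('top');overlay(t['frame'],lambda X:proj(t,X),[('griddle',[529.2,297.9,0],-.003)],205,190,305,290,5,'pics/t13.png')
"
```

```text
[526.7 297.3 221.7] 13.264377381566185 [ 0.1 -0.  -6.1]
(array([-0.04,  0.07,  0.03]), np.float64(-0.05669291132809352)) [ 0.43960295 -0.90940307 -6.84088595]
```

View pics/w13.png

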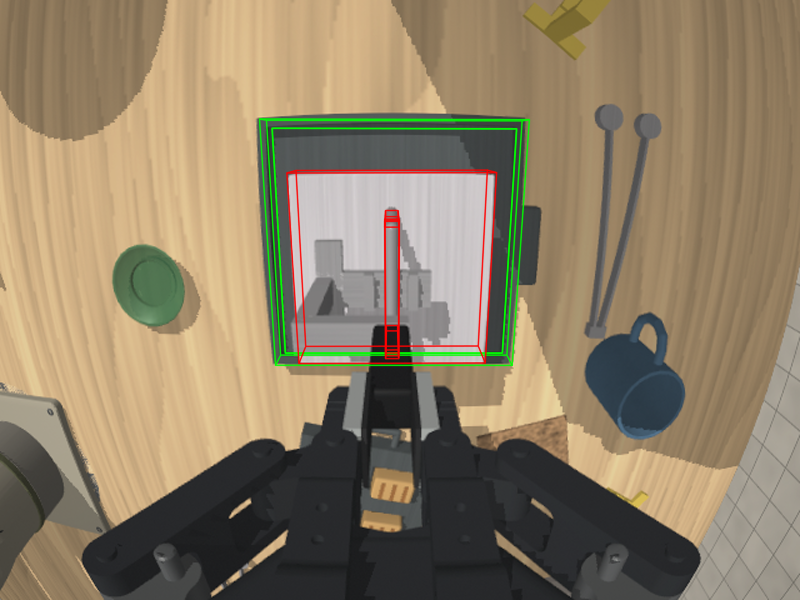

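View pics/t13.png

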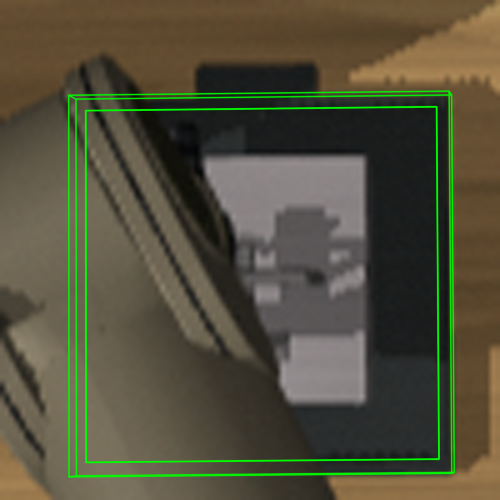

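```bash
python3 -c "
from h import *
o=get_obs();c=cam('wrist')
overlay(c['frame'],lambda X:wproj(o,c,X),[('griddle',[527,299.5,0],-.003)],195,75,435,305,2.6,'pics/w14.png')
"
```

```text
(no output)
```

View pics/w14.png

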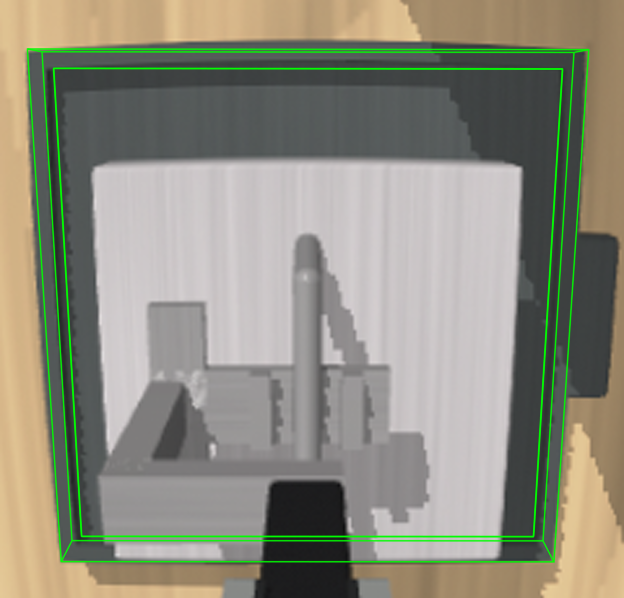

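Call:
step_arm([
  [0.4,0.1,0,0],
  [1.1,0.15,0,0],
  [1.9,0.15,0,0],
  [2.7,0.15,0,0],
  [3.5,0.15,0,0],
])

```text
time_s: 15.92
position: [526.6, 299.0, 185.9]
tool_rot: [0.707, 0.0, 0.707, -0.0]
ft_force: [0.0, 0.5, -7.4]
finger_gap: 13.3
```

Call:
step_arm([
  [0.5,0,0,0],
  [1.0,0,0,0],
  [1.3,0,0,0],
  [1.5,0,0,0],
  [1.7,0,0,0],
])

```text
time_s: 16.55
position: [526.8, 299.1, 169.7]
tool_rot: [0.707, 0.0, 0.707, -0.0]
ft_force: [-0.7, -0.3, -7.6]
finger_gap: 13.3
```

Call:
step_arm([
  [0.2,0,0,0],
  [0.4,0,0,0],
  [0.6,0,0,0],
  [0.8,0,0,0],
  [0.8,0,0,0],
])

```text
time_s: 17.18
position: [527.0, 299.2, 162.0]
tool_rot: [0.707, 0.0, 0.707, -0.0]
ft_force: [0.0, 0.4, -1.4]
finger_gap: 13.5
```

Lid is down (force back to lifter weight). Lower to clear the ridges.

Call:
step_arm([
  [0.4,0,0,0],
  [0.8,0,0,0],
  [1.1,0,0,0],
  [1.1,0,0,0],
])

```text
time_s: 17.68
position: [526.5, 299.0, 150.3]
tool_rot: [0.707, 0.0, 0.707, -0.0]
ft_force: [0.1, -0.4, -2.3]
finger_gap: 13.1
```

```bash
python3 -c "
from h import *
o=get_obs();c=cam('wrist');print(o['position'],o['ft_force'])
overlay(c['frame'],lambda X:wproj(o,c,X),[('lid',[527,299,12],-.003)],195,75,435,305,2.6,'pics/w15.png')
s=cam('scene');crop(s['frame'],300,150,500,300,4,'pics/s15.png')
"
```

```text
[526.5285829  298.98032534 150.28617017] [ 0.06375259 -0.38798805 -2.3031671 ]
```

View pics/w15.png

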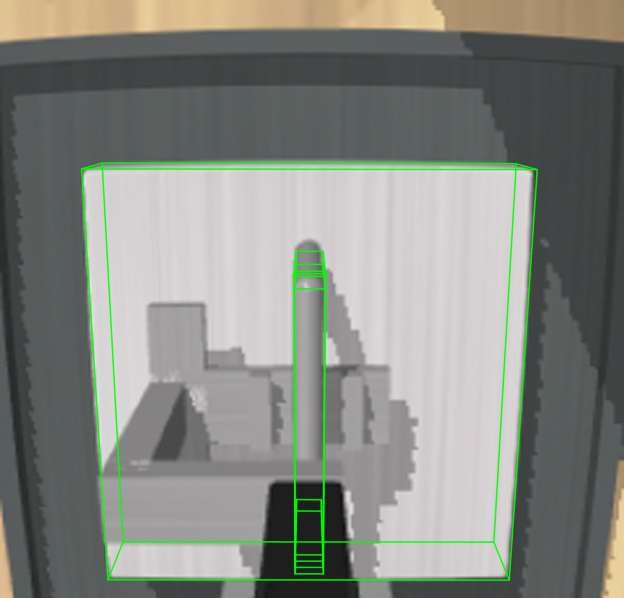

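View pics/s15.png

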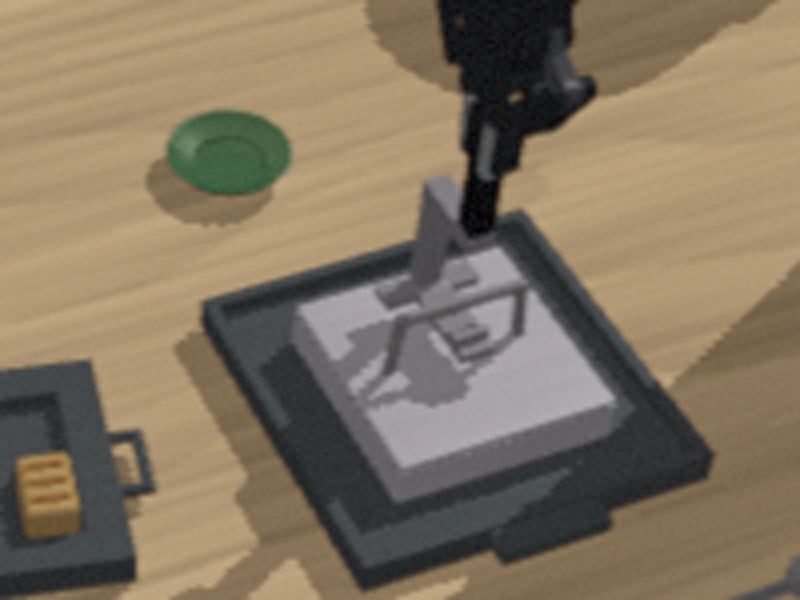

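Call:
step_arm([
  [0,0,-1.2,0],
  [0,0,-2.7,0],
  [0,0,-4.2,0],
  [0,0,-5.2,0],
  [0,0,-5.2,0],
])

```text
time_s: 18.4
position: [473.8, 299.5, 150.9]
tool_rot: [0.707, 0.0, 0.707, 0.0]
ft_force: [-0.5, -0.2, -1.5]
finger_gap: 13.5
```

Call:
step_arm([
  [-3,0,0,0],
  [-6,0,0,0],
  [-9,0,0,0],
  [-9,0,0,0],
])

```text
time_s: 18.9
position: [476.1, 299.5, 242.8]
tool_rot: [0.708, 0.001, 0.706, 0.001]
ft_force: [-0.0, 0.6, -2.4]
finger_gap: 13.7
```

```bash
python3 -c "
from h import *
print(plan([679.7,54,240],.242))
"
```

```text
(array([  0.28, -24.53,  20.38]), np.float64(-13.9359140789082))
```

Call:
step_arm([
  [0,-3,2.5,-3],
  [0,-7,5.8,-6],
  [0,-11,9.1,-9],
  [0,-15,12.4,-12],
  [0,-19,15.8,-14],
])

```text
time_s: 19.52
position: [633.3, 107.6, 239.2]
tool_rot: [0.701, -0.087, 0.702, 0.086]
ft_force: [1.1, 0.2, -1.9]
finger_gap: 13.7
```

```bash
python3 -c "
from h import *
print(plan([679.7,54,225],.242))
"
```

```text
(array([ 1.41, -6.32,  3.21]), np.float64(0.18874125303190012))
```

Call:
step_arm([
  [0.7,-3,1.5,0],
  [1.4,-5.5,2.8,0],
  [1.4,-6.3,3.2,0],
  [1.4,-6.3,3.2,0],
])

```text
time_s: 20.02
position: [678.6, 55.4, 225.8]
tool_rot: [0.702, -0.086, 0.702, 0.086]
ft_force: [-1.0, 0.3, -2.1]
finger_gap: 13.2
```

```bash
python3 look.py pics/w16.png '[["rest",[679.5,54.2,0],0.242]]'
python3 -c "
from h import *
print(plan([679.7,54,98],.242))
"
```

```text
[678.6  55.4 225.8] 13.193592074635424 [-1.   0.3 -2.1]
(array([12.83, -0.27,  0.06]), np.float64(0.12948382333754047))
```

View pics/w16.png

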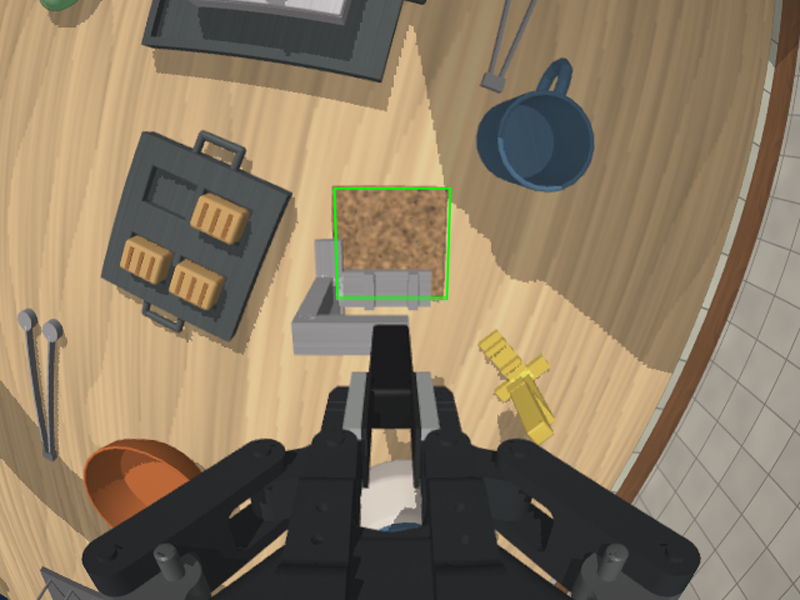

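Call:
step_arm([
  [3,-0.2,0,0],
  [7,-0.2,0,0],
  [10.5,-0.2,0,0],
  [12,-0.2,0,0],
  [12.4,-0.2,0,0],
])

```text
time_s: 20.7
position: [679.1, 54.6, 102.7]
tool_rot: [0.702, -0.086, 0.702, 0.086]
ft_force: [0.5, -0.3, -1.6]
finger_gap: 13.4
```

Call:
step_arm([
  [0.1,0,0,0],
  [0.3,0,0,0],
  [0.5,0,0,0],
  [0.5,0,0,0],
])

```text
time_s: 21.2
position: [679.5, 53.7, 97.9]
tool_rot: [0.702, -0.086, 0.702, 0.086]
ft_force: [0.2, 0.7, -1.6]
finger_gap: 13.2
```

Call:
step_arm([
  [0.1,0,0,0],
  [0.15,0,0,0],
  [0.15,0,0,0],
])

```text
time_s: 21.58
position: [680.1, 53.6, 97.8]
tool_rot: [0.703, -0.086, 0.701, 0.086]
ft_force: [-2.2, 0.4, 7.8]
finger_gap: 13.7
```

Call:
step_arm([
  [-0.05,0,0,0],
  [-0.05,0,0,0],
  [-0.05,0,0,0],
  [-0.05,0,0,0],
], grip=0.0)

```text
time_s: 22.08
position: [679.2, 53.6, 96.4]
tool_rot: [0.702, -0.086, 0.702, 0.086]
ft_force: [-0.0, 0.6, -0.4]
finger_gap: 42.5
```

Call:
step_arm([
  [-2,0,0,0],
  [-5,0,0,0],
  [-9,0,0,0],
  [-12,0,0,0],
  [-14,0,0,0],
], grip=0.25)

```text
time_s: 22.7
position: [679.8, 53.4, 240.2]
tool_rot: [0.703, -0.086, 0.701, 0.086]
ft_force: [-0.2, -1.2, -0.1]
finger_gap: 53.5
```

```bash
python3 look.py pics/w17.png '[["rest",[679.0,54.6,0],0.242],["lifter",[679.5,54,6],0.242]]'
python3 -c "
from h import *
o=get_obs();c=cam('wrist');crop(c['frame'],60,80,260,280,3,'pics/w17b.png')
t=cam('top');crop(t['frame'],300,170,500,320,4,'pics/t17.png')
s=cam('scene');crop(s['frame'],90,170,390,395,2.6,'pics/s17.png')
"
```

```text
[679.8  53.4 240.2] 53.528886879125196 [-0.2 -1.2 -0.1]
```

View pics/w17.png

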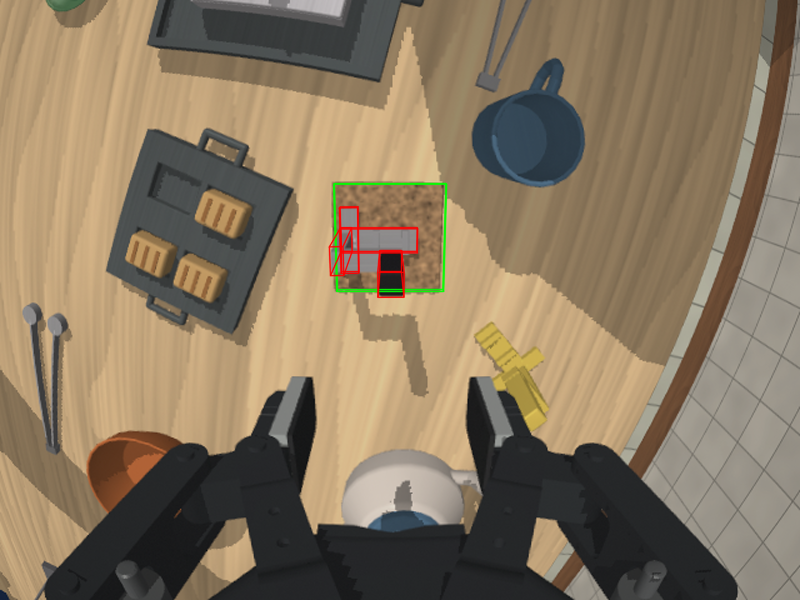

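View pics/t17.png

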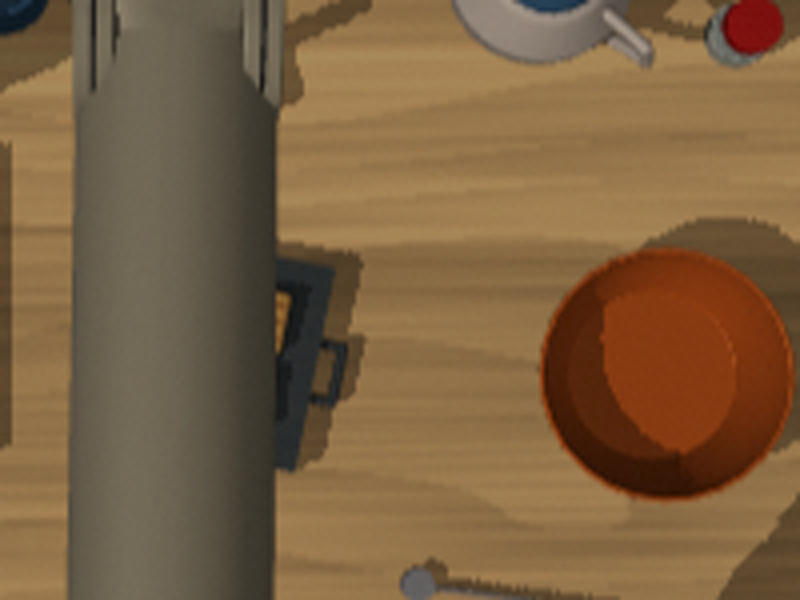

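View pics/s17.png

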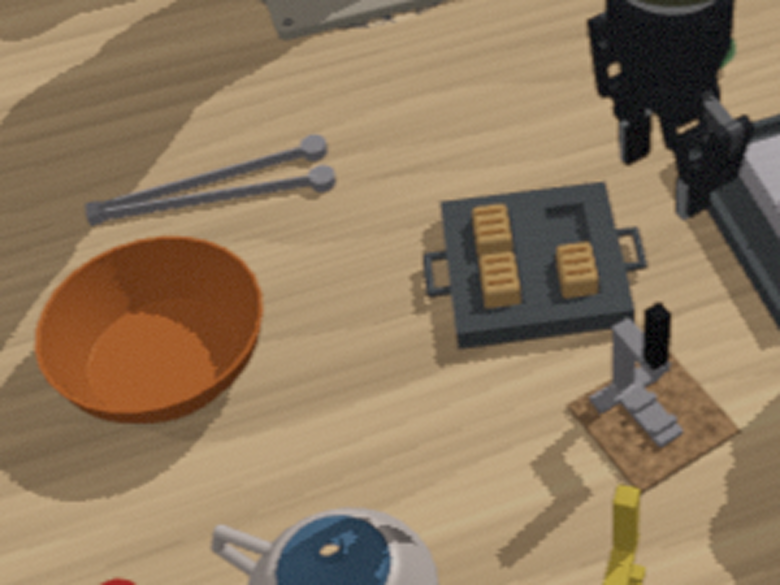

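```bash
python3 -c "
from h import *
t=cam('top');print(unproj(t,[[466.7,263.3]],55))
print(get_obs()['q'])
print(plan([494,22,200],1.37))
"
```

```text
[[ 472.09324797 -296.89261496   55.        ]]
[-0.54245782  0.48832857  0.60127048  1.25251557 -0.26984807  1.48022507
  0.27109544]
(array([  3.63,   1.39, -18.71]), np.float64(-64.53354726093234))
```

Call:
step_arm([
  [0,0.2,-3,-10],
  [0,0.5,-7,-20],
  [0,0.8,-11,-30],
  [2,1.1,-15,-40],
  [3,1.4,-18,-50],
], grip=0.18)

```text
time_s: 23.58
position: [498.8, 23.5, 204.9]
tool_rot: [0.598, -0.376, 0.599, 0.377]
ft_force: [0.7, -0.7, 1.0]
finger_gap: 50.6
```

```bash
python3 -c "
from h import *
print(plan([494,22,200],1.37))
"
```

```text
(array([ 0.49,  0.37, -0.34]), np.float64(-14.185887541105838))
```

Call:
step_arm([
  [0.5,0.4,-0.3,-10],
  [0.5,0.4,-0.3,-14.2],
  [0.5,0.4,-0.3,-14.2],
  [0.5,0.4,-0.3,-14.2],
])

```text
time_s: 24.08
position: [496.1, 22.8, 201.2]
tool_rot: [0.549, -0.445, 0.55, 0.445]
ft_force: [0.2, -0.6, 0.2]
finger_gap: 50.1
```

```bash
python3 look.py pics/w18.png '[["mould",[495,21.5,0],-0.203]]'
python3 -c "
from h import *
print(plan([494,22,200],1.37))
"
```

```text
[496.1  22.8 201.2] 50.0607216226621 [ 0.2 -0.6  0.2]
(array([ 0.13,  0.2 , -0.13]), np.float64(-0.4115886364077525))
```

View pics/w18.png

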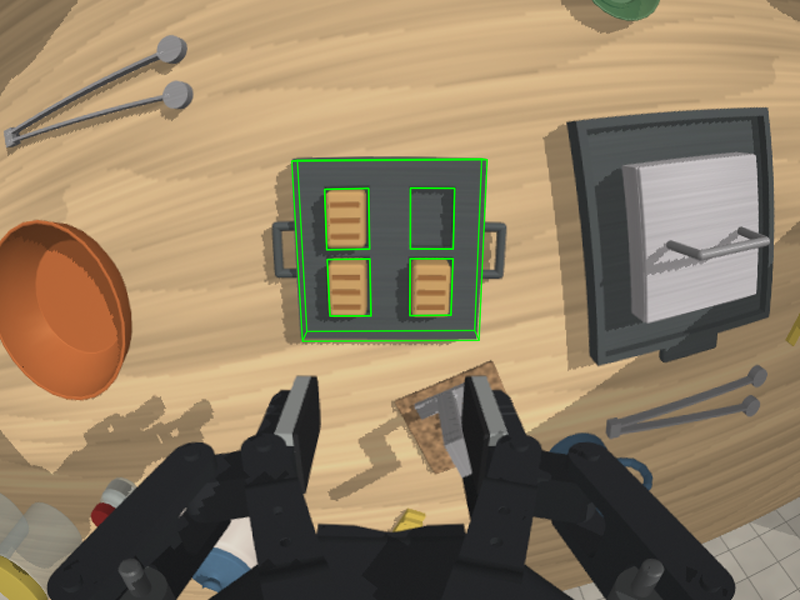

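```bash
python3 -c "
from h import *
print(plan([529.1,48.2,90],1.368))
"
```

```text
(array([11.13, -2.7 ,  3.16]), np.float64(-0.29699707738158776))
```

Call:
step_arm([
  [2,-2,2,-0.3],
  [6,-2.7,3.2,-0.3],
  [11,-2.7,3.2,-0.3],
  [11,-2.7,3.2,-0.3],
  [11,-2.7,3.2,-0.3],
], newtons=30)

```text
time_s: 24.75
position: [530.2, 48.5, 93.3]
tool_rot: [0.548, -0.447, 0.547, 0.447]
ft_force: [-0.1, 0.9, -0.2]
finger_gap: 50.2
```

```bash
python3 look.py pics/w19.png '[["mould",[495,21.5,0],-0.203]]'
python3 -c "
from h import *
print(plan([529.1,48.2,24],1.368))
"
```

```text
[530.2  48.5  93.3] 50.16649202982261 [-0.1  0.9 -0.2]
(array([ 6.98,  0.16, -0.09]), np.float64(0.04280166165291934))
```

View pics/w19.png

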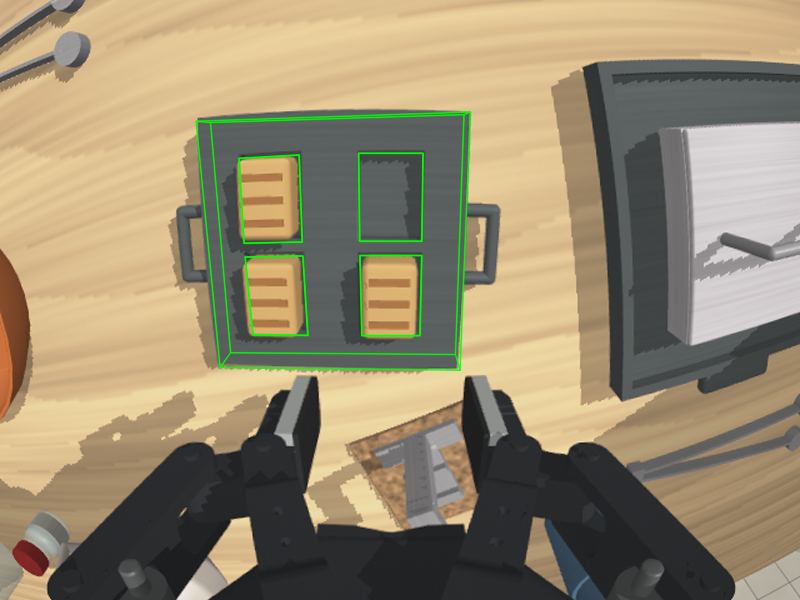

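Call:
step_arm([
  [2.5,0.1,-0.1,0],
  [5,0.1,-0.1,0],
  [6.5,0.1,-0.1,0],
  [6.9,0.1,-0.1,0],
  [6.9,0.1,-0.1,0],
])

```text
time_s: 25.42
position: [528.7, 47.9, 23.4]
tool_rot: [0.548, -0.447, 0.547, 0.447]
ft_force: [-0.2, 0.2, -0.1]
finger_gap: 50.7
```

Call:
step_arm([
  [0,0,0,0],
  [0,0,0,0],
  [0,0,0,0],
  [0,0,0,0],
], grip=-1, newtons=40)

```text
time_s: 25.92
position: [528.1, 47.9, 22.7]
tool_rot: [0.548, -0.447, 0.548, 0.447]
ft_force: [-0.8, -1.0, 0.9]
finger_gap: 0.0
```

Call:
step_arm([
  [-0.5,0,0,0],
  [-1.5,0,0,0],
  [-4,0,0,0],
  [-7,0,0,0],
  [-11,0,0,0],
])

```text
time_s: 26.55
position: [527.7, 47.7, 133.9]
tool_rot: [0.548, -0.447, 0.548, 0.447]
ft_force: [0.1, 0.4, 0.4]
finger_gap: 0.1
```

```bash
python3 look.py pics/w20.png '[["mould",[495,21.5,0],-0.203]]'
python3 -c "
from h import *
t=cam('top');crop(t['frame'],300,170,500,320,4,'pics/t20.png')
print(plan([472,-296,130],1.368))
"
```

```text
[527.7  47.7 133.9] 0.13245085537470475 [0.1 0.4 0.4]
(array([  0.63,  -1.14, -34.89]), np.float64(0.05751297107954399))
```

View pics/w20.png

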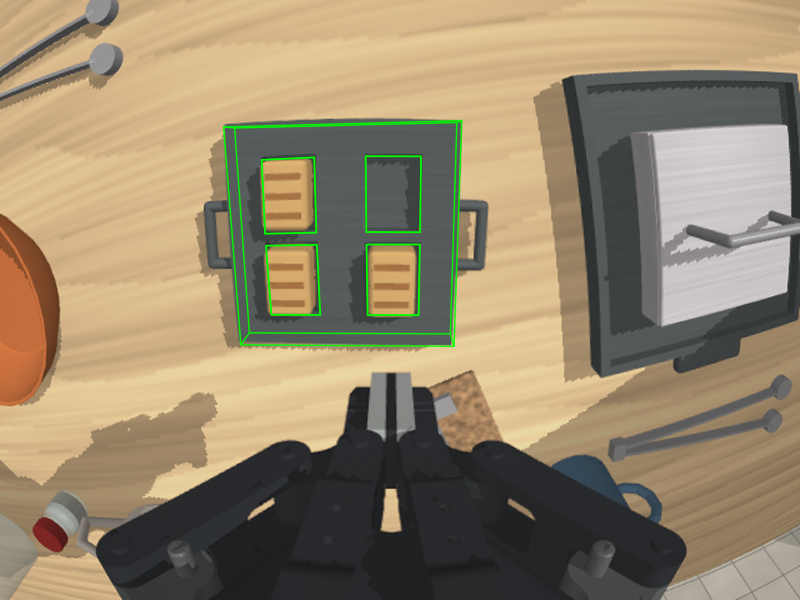

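View pics/t20.png

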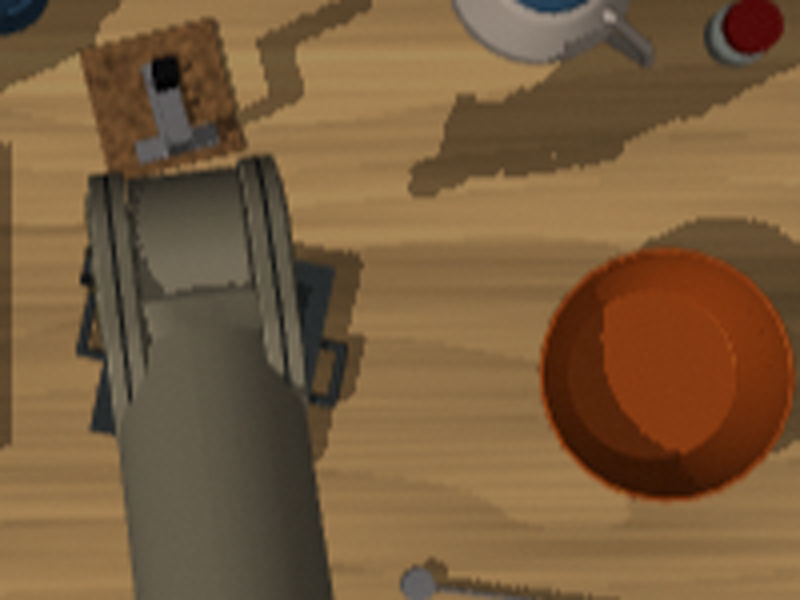

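```bash
python3 -c "
from h import *
o=get_obs();s=cam('scene');c=cam('wrist');R=rot(o['tool_rot'])
X=np.array([o['position']+R@np.array([a,0,0]) for a in (0,-19,-38)]);print(X.round())
uv=proj(s,X);print(uv.round(1));wv=wproj(o,c,X);print(wv.round(1))
x0,y0=(uv[0]-[60,90]).astype(int)
im=s['frame'].copy()
im=cv2.resize(im[y0:y0+120,x0:x0+150,::-1],None,fx=5,fy=5,interpolation=cv2.INTER_CUBIC)
for u,k in zip(uv,[(0,0,255),(0,255,0),(255,0,0)]): cv2.circle(im,tuple(((u-[x0,y0])*5).astype(int)),5,k,-1)
cv2.imwrite('pics/s21.png',im)
im=c['frame'][230:480,220:420,::-1].copy();im=cv2.resize(im,None,fx=2.4,fy=2.4)
for u,k in zip(wv,[(0,0,255),(0,255,0),(255,0,0)]): cv2.circle(im,tuple(((u-[220,230])*2.4).astype(int)),4,k,-1)
cv2.imwrite('pics/w21.png',im)
"
```

```text
[[531.  48. 137.]
 [531.  48. 156.]
 [530.  48. 175.]]
[[311.2 238.8]
 [311.  232.3]
 [310.8 225.7]]
[[313.1 281.6]
 [313.1 298.4]
 [313.2 318.7]]
```

View pics/s21.png

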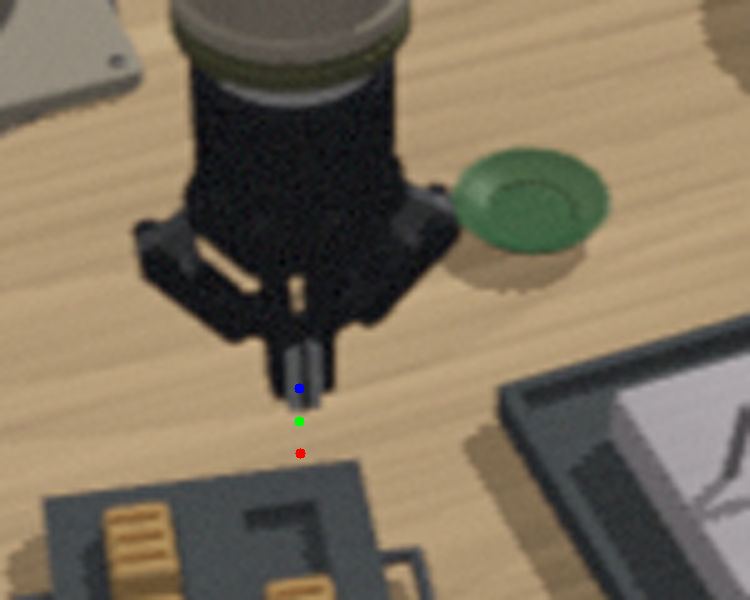

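View pics/w21.png

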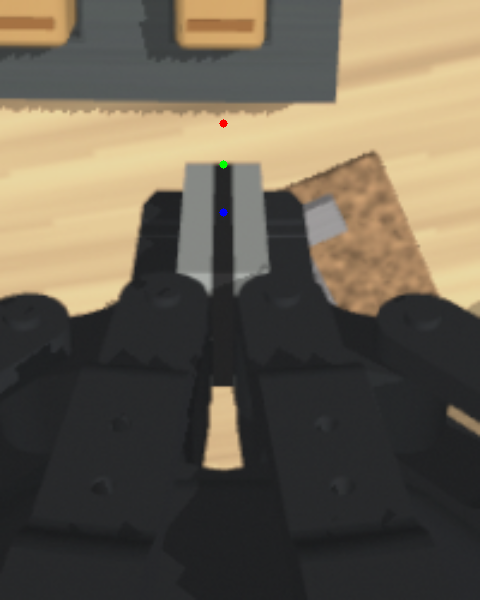

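```bash
python3 -c "
from h import *
print(plan([529.1,48.2,40],1.368))
"
```

```text
(array([ 9.36, -0.03,  0.02]), np.float64(0.08262162213081077))
```

Call:
step_arm([
  [0,0,0,0],
  [3,0,0,0],
  [6,0,0,0],
  [8.5,0,0,0],
  [9.3,0,0,0],
], grip=0.18)

```text
time_s: 27.38
position: [526.5, 47.5, 37.5]
tool_rot: [0.546, -0.447, 0.549, 0.448]
ft_force: [-0.6, -0.1, -0.3]
finger_gap: 50.4
```

Call:
step_arm([
  [1.2,0,0,0],
  [2.4,0,0,0],
  [3.2,0,0,0],
  [3.2,0,0,0],
])

```text
time_s: 27.88
position: [527.8, 47.8, 7.1]
tool_rot: [0.547, -0.447, 0.548, 0.447]
ft_force: [1.0, 0.4, -0.4]
finger_gap: 50.3
```

```bash
python3 look.py pics/w22.png '[["mould",[495,21.5,0],-0.203]]'
python3 -c "
from h import *
s=cam('scene');crop(s['frame'],230,150,430,300,4,'pics/s22.png')
"
```

```text
[527.8  47.8   7.1] 50.272286970158945 [ 1.   0.4 -0.4]
```

View pics/w22.png

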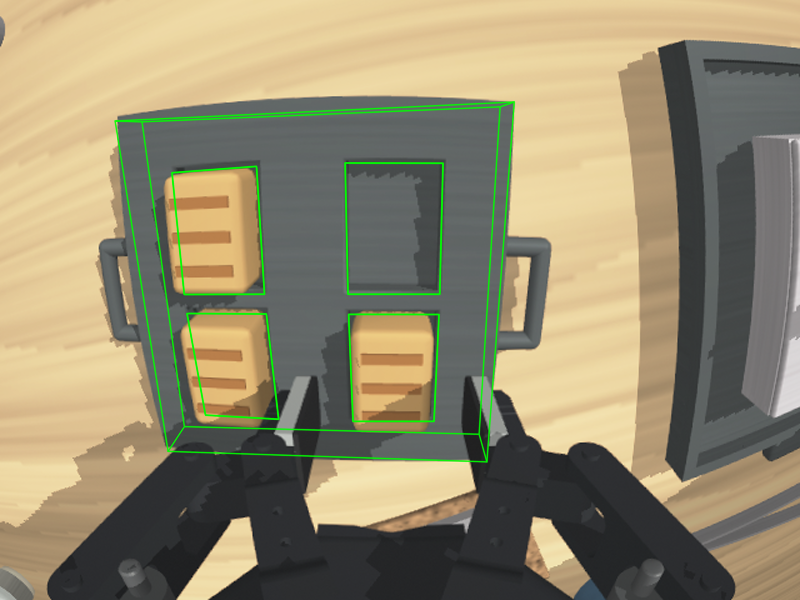

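View pics/s22.png

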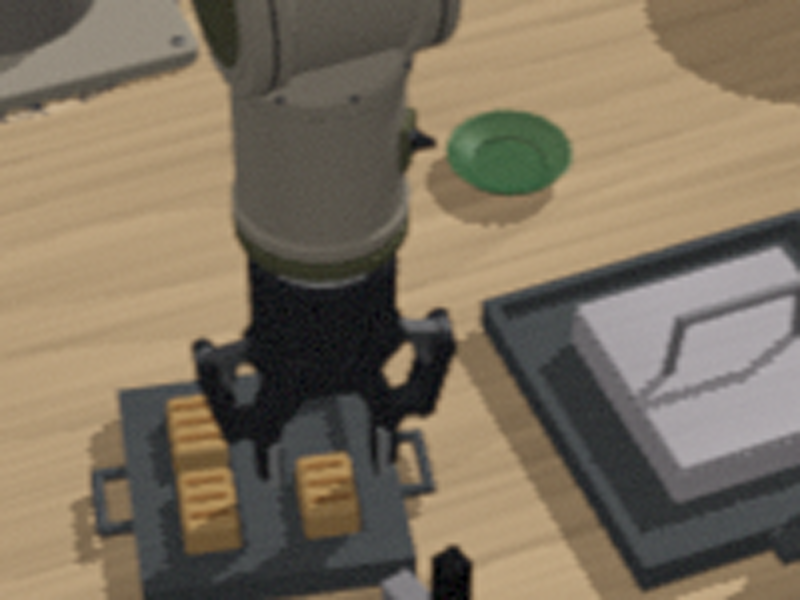

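```bash
python3 -c "
from h import *
s=cam('scene')
for z in (30,40,47,55): print(z,unproj(s,[[230+325/4,150+474/4]],z).round(1))
o=get_obs();c=cam('wrist');print(o['position'])
for z in (30,40,47,55): print(z,wunproj(o,c,[[308/1.25,377/1.25],[475/1.25,377/1.25]],z).mean(0).round(1))
"
```

```text
30 [[519.9  50.7  30. ]]
40 [[527.9  47.8  40. ]]
47 [[533.5  45.7  47. ]]
55 [[539.8  43.4  55. ]]
[528.48428879  47.90544155   8.02646849]
30 [529.   47.8  30. ]
40 [523.6  48.9  40. ]
47 [519.9  49.7  47. ]
55 [515.6  50.5  55. ]
```

Call:
step_arm([
  [0.7,0,0,0],
  [1.4,0,0,0],
  [2.0,0,0,0],
  [2.0,0,0,0],
])

```text
time_s: 28.58
position: [527.6, 47.7, -13.1]
tool_rot: [0.547, -0.447, 0.548, 0.447]
ft_force: [-0.4, 0.4, 0.8]
finger_gap: 50.2
```

```bash
python3 look.py pics/w23.png '[]'
python3 -c "
from h import *
s=cam('scene');crop(s['frame'],250,200,400,310,5,'pics/s23.png')
"
```

```text
[527.6  47.7 -13.1] 50.185307771481575 [-0.4  0.4  0.8]
```

View pics/w23.png

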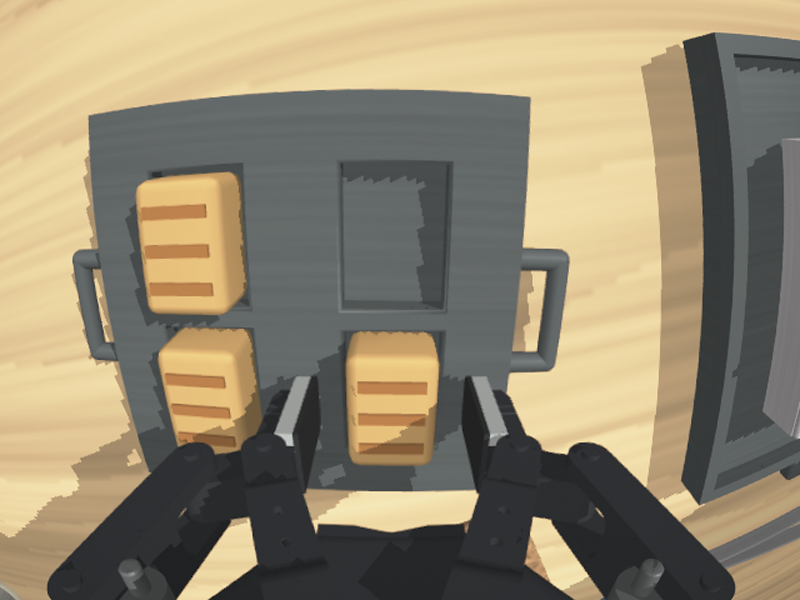

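View pics/s23.png

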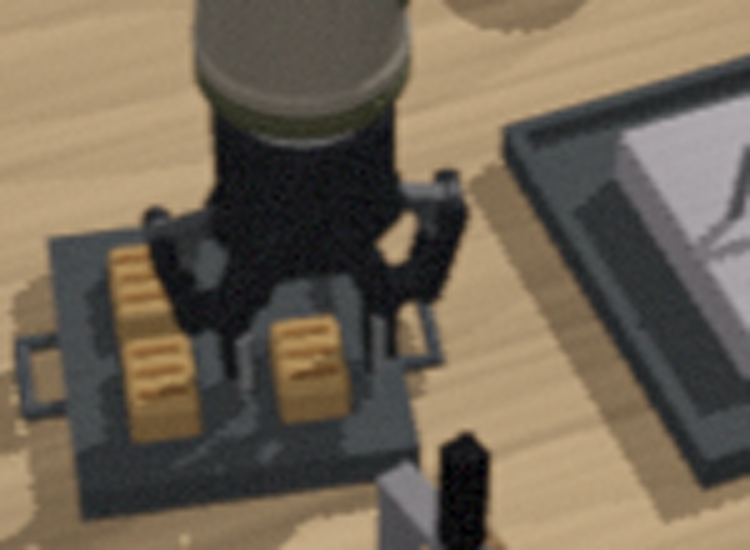

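Call:
step_arm([
  [0.3,0,0,0],
  [0.3,0,0,0],
  [0.3,0,0,0],
])

```text
time_s: 29.05
position: [528.2, 47.9, -15.4]
tool_rot: [0.548, -0.447, 0.548, 0.447]
ft_force: [-0.4, 0.1, -0.6]
finger_gap: 50.0
```

Call:
step_arm([
  [0.15,0,0,0],
  [0.3,0,0,0],
  [0.3,0,0,0],
])

```text
time_s: 29.42
position: [528.2, 47.9, -17.7]
tool_rot: [0.548, -0.447, 0.548, 0.447]
ft_force: [-4.2, 0.2, 12.0]
finger_gap: 50.1
```

Call:
step_arm([
  [-0.55,0,0,0],
  [-0.55,0,0,0],
])

```text
time_s: 29.68
position: [528.5, 47.9, -12.5]
tool_rot: [0.548, -0.447, 0.547, 0.447]
ft_force: [-0.6, 0.4, -0.1]
finger_gap: 50.1
```

Call:
step_arm([
  [0,0,0,0],
  [0,0,0,0],
  [0,0,0,0],
  [0,0,0,0],
], grip=-1, newtons=40)

```text
time_s: 30.18
position: [528.3, 47.9, -12.8]
tool_rot: [0.548, -0.447, 0.548, 0.447]
ft_force: [0.3, -0.1, 3.7]
finger_gap: 28.8
```

Call:
step_arm([
  [-0.5,0,0,0],
  [-1.5,0,0,0],
  [-4,0,0,0],
  [-7,0,0,0],
  [-11,0,0,0],
])

```text
time_s: 30.8
position: [527.5, 47.7, 98.1]
tool_rot: [0.547, -0.447, 0.548, 0.447]
ft_force: [1.7, 0.0, 0.7]
finger_gap: 28.9
```

```bash
python3 look.py pics/w24.png '[]'
python3 -c "
from h import *
t=cam('top');crop(t['frame'],300,170,500,320,4,'pics/t24.png')
print(plan([472,-296,120],1.368))
"
```

```text
[527.5  47.7  98.1] 28.90795304644996 [1.7 0.  0.7]
(array([ -1.94,  -1.15, -34.88]), np.float64(0.05519678217162077))
```

View pics/w24.png

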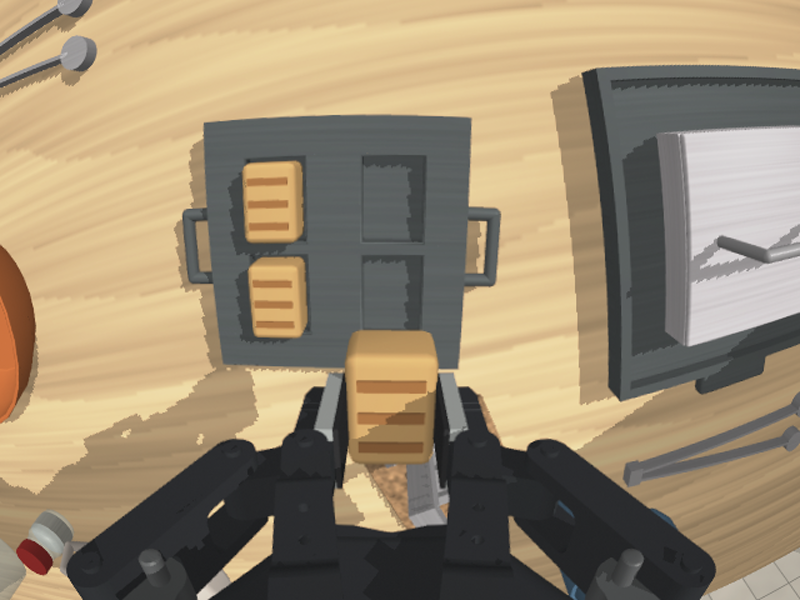

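View pics/t24.png

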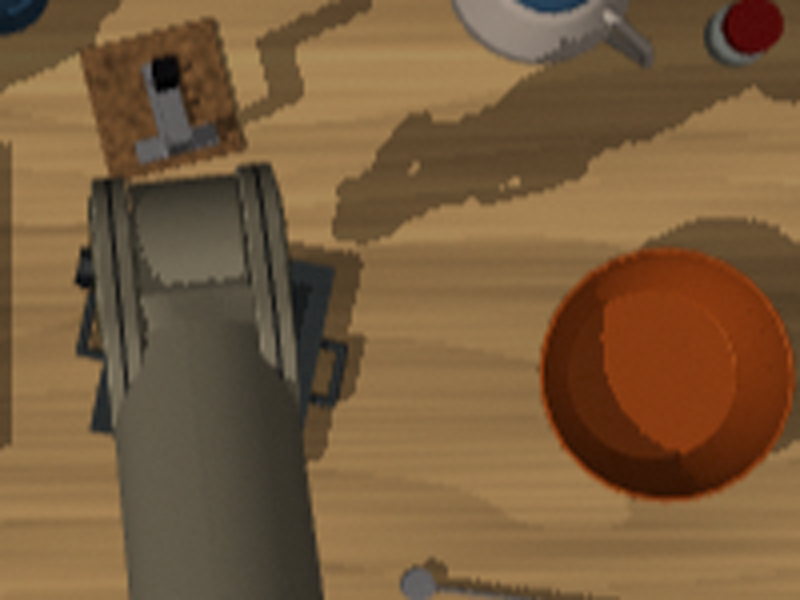

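```bash
python3 -c "
from h import *
print(plan([496,-312,110],1.368))
"
```

```text
(array([ -0.93,  -3.82, -35.97]), np.float64(0.05519678217162077))
```

Call:
step_arm([
  [-1,-0.4,-4,0],
  [-1,-1,-9.5,0],
  [-1,-1.6,-15,0],
  [-1,-2.2,-20.5,0],
  [-1,-2.8,-26,0],
])

```text
time_s: 31.52
position: [503.1, -214.0, 107.2]
tool_rot: [0.548, -0.447, 0.547, 0.447]
ft_force: [1.2, 0.1, -0.6]
finger_gap: 29.0
```

Call:
step_arm([
  [0,-0.5,-5,0],
  [0,-0.9,-9,0],
  [0,-1,-10,0],
  [0,-1,-10,0],
])

```text
time_s: 32.02
position: [493.1, -312.5, 106.8]
tool_rot: [0.548, -0.447, 0.548, 0.447]
ft_force: [-0.2, 1.1, -0.3]
finger_gap: 29.1
```

```bash
python3 look.py pics/w25.png '[]'
python3 -c "
from h import *
t=cam('top');crop(t['frame'],380,170,580,320,4,'pics/t25.png')
s=cam('scene');crop(s['frame'],50,150,250,350,3,'pics/s25.png')
print(plan([496,-312,-5],1.368))
"
```

```text
[ 493.1 -312.5  106.8] 29.075189154551794 [-0.2  1.1 -0.3]
(array([11.19, -0.23, -0.09]), np.float64(0.1999525522115564))
```

View pics/w25.png

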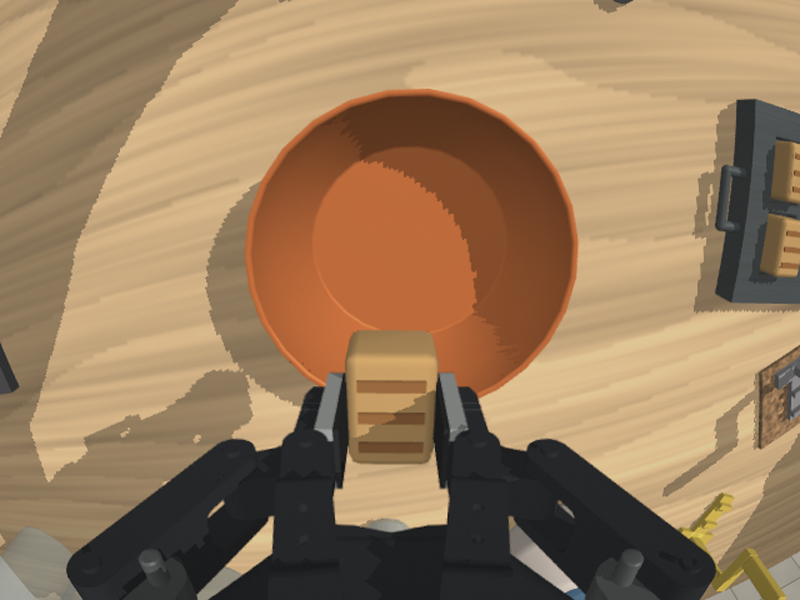

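View pics/s25.png

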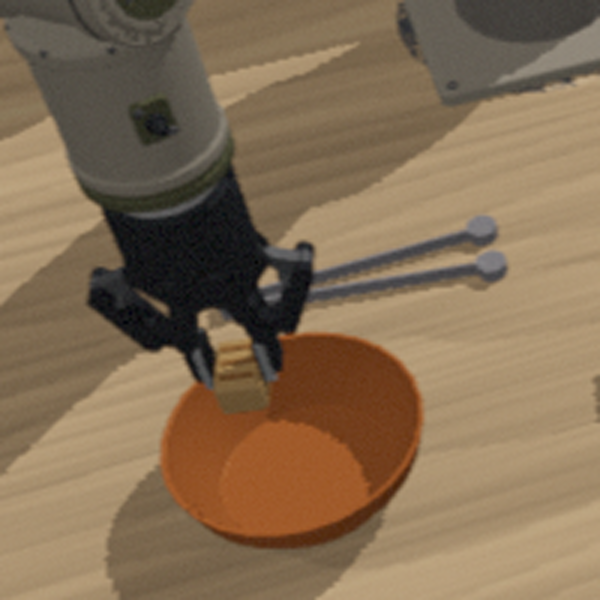

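```bash
python3 -c "
from h import *
o=get_obs();c=cam('wrist')
print(wunproj(o,c,np.array([[247,250],[577,250],[412,90]])/1.25,55).round(1), wunproj(o,c,np.array([[313,240],[507,240],[410,148],[400,333]])/1.25,5).round(1))
"
```

```text
[[ 446.5 -378.    55. ]
 [ 480.7 -206.7   55. ]
 [ 385.7 -278.6   55. ]] [[ 457.3 -352.7    5. ]
 [ 480.9 -234.1    5. ]
 [ 414.4 -283.2    5. ]
 [ 528.9 -311.9    5. ]]
```

Call:
step_arm([
  [3,0,0,0],
  [6.5,0,0,0],
  [9.5,0,0,0],
  [11,0,0,0],
  [11.3,0,0,0],
])

```text
time_s: 32.85
position: [493.3, -311.8, -6.3]
tool_rot: [0.547, -0.447, 0.548, 0.448]
ft_force: [0.6, 0.1, 0.9]
finger_gap: 28.8
```

Call:
step_arm([
  [0,0,0,0],
  [0.2,0,0,0],
  [0.2,0,0,0],
])

```text
time_s: 33.22
position: [493.7, -312.6, -7.5]
tool_rot: [0.548, -0.447, 0.548, 0.447]
ft_force: [0.6, 0.6, 0.2]
finger_gap: 28.9
```

Call:
step_arm([
  [0,0,0,0],
  [0,0,0,0],
  [0,0,0,0],
], grip=0.0)

```text
time_s: 33.6
position: [493.4, -312.5, -7.9]
tool_rot: [0.548, -0.447, 0.548, 0.447]
ft_force: [-0.6, -0.6, 0.1]
finger_gap: 42.5
```

Call:
step_arm([
  [-2,0,0,0],
  [-5,0,0,0],
  [-8,0,0,0],
  [-11,0,0,0],
  [-12,0,0,0],
])

```text
time_s: 34.22
position: [494.3, -313.3, 115.0]
tool_rot: [0.549, -0.448, 0.547, 0.446]
ft_force: [-0.7, -0.0, 0.4]
finger_gap: 43.0
```

```bash
python3 look.py pics/w26.png '[]'
python3 -c "
from h import *
print(plan([515.8,-16.5,100],1.368))
"
```

```text
[ 494.3 -313.3  115. ] 42.96500713789603 [-0.7 -0.   0.4]
(array([ 1.47,  3.84, 29.49]), np.float64(0.07350099033952))
```

View pics/w26.png

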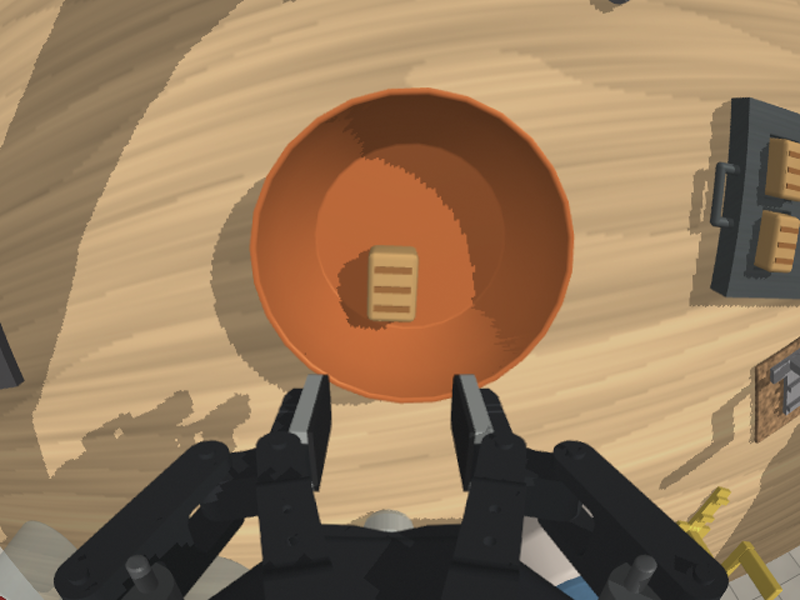

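Call:
step_arm([
  [0,0.6,4.5,0],
  [0,1.3,10,0],
  [0,2,15.5,0],
  [0,2.7,21,0],
  [0,3.4,26,0],
], grip=0.18)

```text
time_s: 34.9
position: [511.5, -48.7, 111.6]
tool_rot: [0.547, -0.447, 0.548, 0.448]
ft_force: [0.7, 0.0, 0.7]
finger_gap: 50.3
```

Call:
step_arm([
  [1,0.4,3,0],
  [3,0.4,3.5,0],
  [5,0.4,3.5,0],
  [5,0.4,3.5,0],
])

```text
time_s: 35.4
position: [513.5, -16.0, 60.5]
tool_rot: [0.547, -0.447, 0.549, 0.448]
ft_force: [-0.2, 0.7, 0.2]
finger_gap: 50.4
```

```bash
python3 look.py pics/w27.png '[["mould",[495,21.5,0],-0.203]]'
python3 -c "
from h import *
print(plan([515.8,-16.5,-13],1.368))
"
```

```text
[513.5 -16.   60.5] 50.37252362775688 [-0.2  0.7  0.2]
(array([ 7.46, -0.16, -0.01]), np.float64(0.06496341184292903))
```

View pics/w27.png

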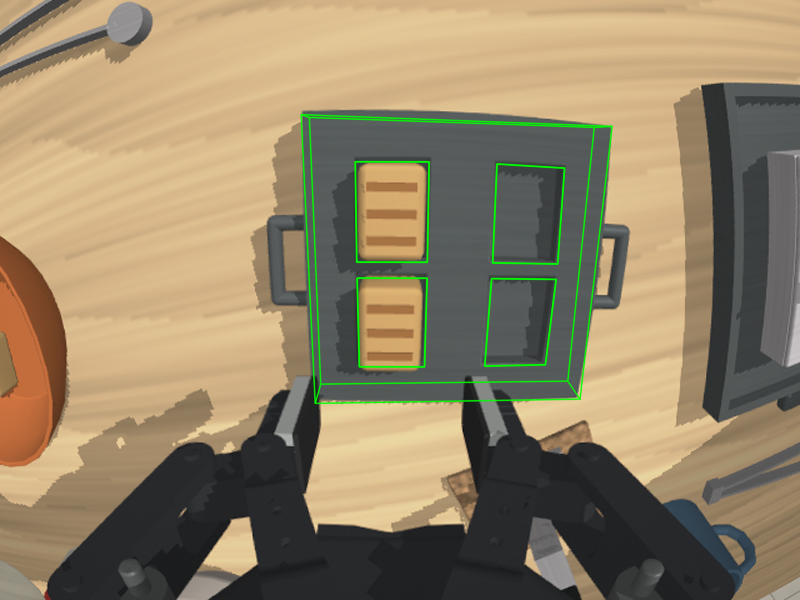

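Call:
step_arm([
  [2.5,-0.1,0,0],
  [5,-0.1,0,0],
  [6.8,-0.1,0,0],
  [7.4,-0.1,0,0],
  [7.4,-0.1,0,0],
])

```text
time_s: 36.08
position: [516.3, -16.1, -11.6]
tool_rot: [0.548, -0.447, 0.548, 0.447]
ft_force: [0.8, 0.2, -0.2]
finger_gap: 50.7
```

Call:
step_arm([
  [0,0,0,0],
  [0,0,0,0],
  [0,0,0,0],
  [0,0,0,0],
], grip=-1)

```text
time_s: 36.58
position: [517.0, -16.0, -10.9]
tool_rot: [0.548, -0.447, 0.547, 0.447]
ft_force: [-1.5, -0.8, 6.6]
finger_gap: 29.0
```

Call:
step_arm([
  [-0.5,0,0,0],
  [-1.5,0,0,0],
  [-4,0,0,0],
  [-7,0,0,0],
  [-12,0,0,0],
])

```text
time_s: 37.2
position: [515.0, -16.1, 108.8]
tool_rot: [0.547, -0.447, 0.548, 0.448]
ft_force: [1.1, -0.4, 0.5]
finger_gap: 29.0
```

```bash
python3 -c "
from h import *
t=cam('top');crop(t['frame'],300,170,500,320,4,'pics/t28.png')
print(plan([446.5,-312,110],1.368))
"
```

```text
(array([  0.5 ,   1.15, -30.41]), np.float64(0.011404705161202172))
```

View pics/t28.png

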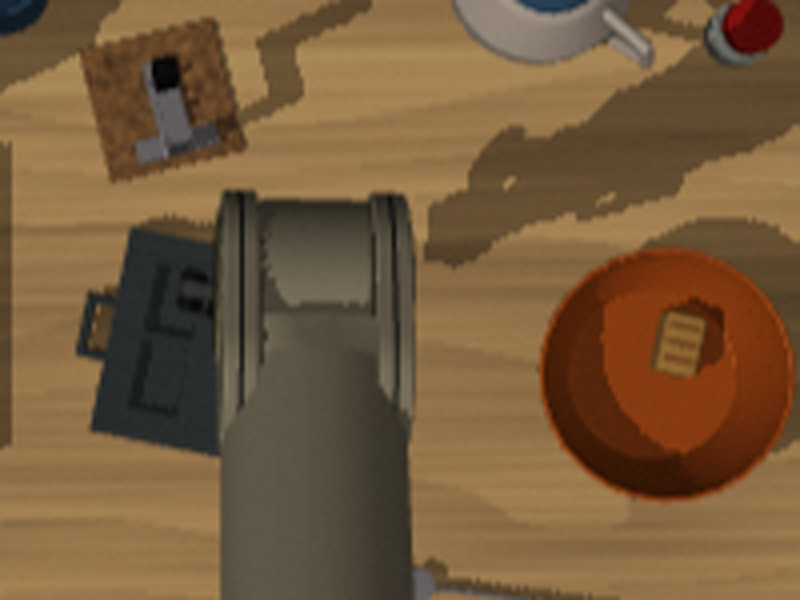

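Call:
step_arm([
  [-0.5,0.1,-4,0],
  [-0.5,0.3,-9.5,0],
  [-0.5,0.6,-15,0],
  [-0.5,0.9,-20.5,0],
  [-0.5,1.2,-26,0],
])

```text
time_s: 37.88
position: [451.9, -269.9, 113.8]
tool_rot: [0.548, -0.448, 0.547, 0.447]
ft_force: [1.1, 0.1, -0.2]
finger_gap: 28.9
```

```bash
python3 -c "
from h import *
print(plan([444.5,-303,110],1.368))
"
```

```text
(array([ 0.37,  0.06, -3.39]), np.float64(0.09857208877350107))
```

Call:
step_arm([
  [0,0,-2.5,0],
  [0,0,-3.4,0],
  [0,0,-3.4,0],
  [0,0,-3.4,0],
])

```text
time_s: 38.38
position: [446.2, -300.2, 113.0]
tool_rot: [0.547, -0.448, 0.547, 0.448]
ft_force: [0.0, -0.1, -0.1]
finger_gap: 28.5
```

```bash
python3 look.py pics/w29.png '[]'
python3 -c "
from h import *
print(plan([444.5,-303,-5],1.368))
"
```

```text
[ 446.2 -300.2  113. ] 28.521181611826922 [ 0.  -0.1 -0.1]
(array([11.8 ,  0.11, -0.31]), np.float64(0.20507991795659788))
```

View pics/w29.png

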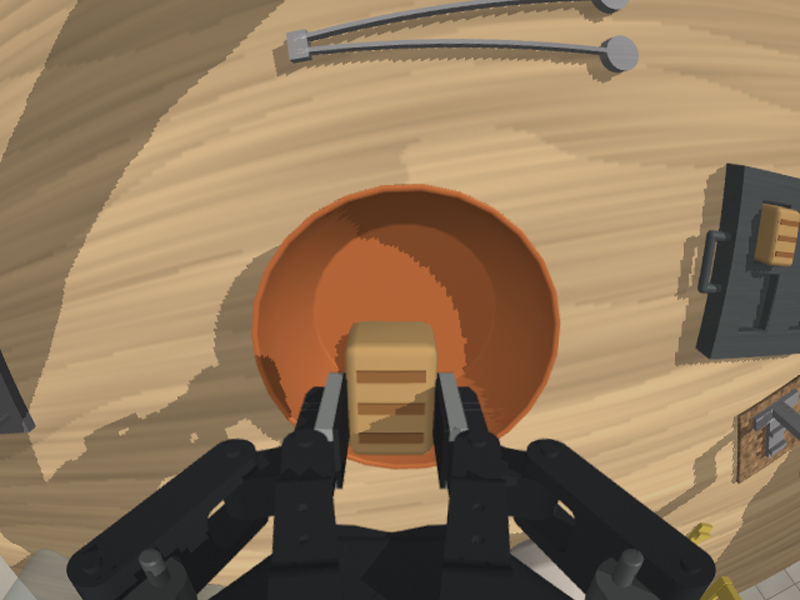

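Call:
step_arm([
  [3,0.1,-0.3,0],
  [6.5,0.2,-0.3,0],
  [9.5,0.2,-0.3,0],
  [11,0.2,-0.3,0],
  [11.5,0.2,-0.3,0],
])

```text
time_s: 39.05
position: [443.1, -303.7, -2.3]
tool_rot: [0.547, -0.447, 0.548, 0.448]
ft_force: [-0.5, 0.1, 0.4]
finger_gap: 29.0
```

Call:
step_arm([
  [0,0,0,0],
  [0.2,0,0,0],
  [0.3,0,0,0],
])

```text
time_s: 39.42
position: [443.4, -304.3, -4.4]
tool_rot: [0.548, -0.447, 0.547, 0.447]
ft_force: [-0.4, -0.5, -0.4]
finger_gap: 28.9
```

Call:
step_arm([
  [0,0,0,0],
  [0,0,0,0],
  [0,0,0,0],
], grip=0.0)

```text
time_s: 39.8
position: [443.0, -304.3, -4.8]
tool_rot: [0.548, -0.447, 0.548, 0.447]
ft_force: [-0.5, 0.2, -0.4]
finger_gap: 42.7
```

Call:
step_arm([
  [-2,0,0,0],
  [-5,0,0,0],
  [-8,0,0,0],
  [-11,0,0,0],
  [-12,0,0,0],
])

```text
time_s: 40.42
position: [443.9, -305.0, 117.7]
tool_rot: [0.549, -0.448, 0.547, 0.446]
ft_force: [0.2, -0.2, -0.1]
finger_gap: 42.6
```

```bash
python3 look.py pics/w30.png '[]'
python3 -c "
from h import *
print(plan([460.9,-5.2,100],1.368))
"
```

```text
[ 443.9 -305.   117.7] 42.573298782223205 [ 0.2 -0.2 -0.1]
(array([ 1.76,  4.35, 29.7 ]), np.float64(0.06899960223247635))
```

View pics/w30.png

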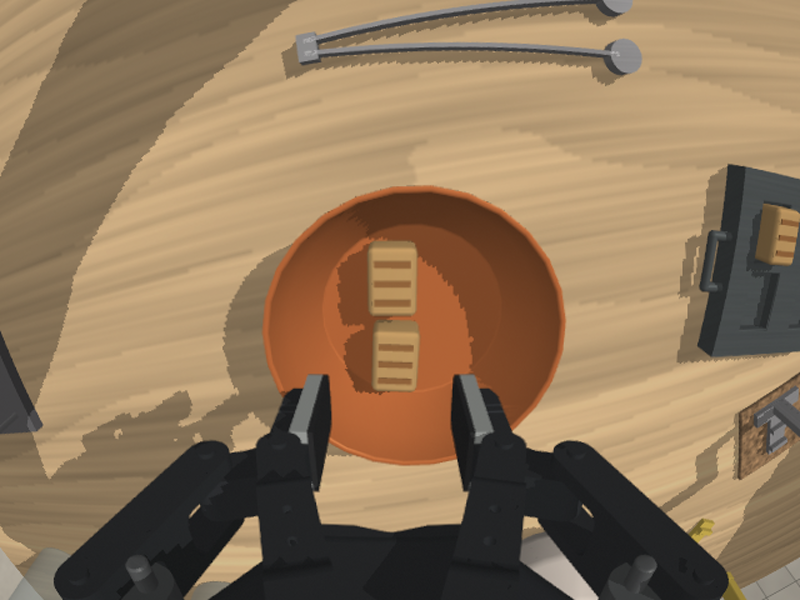

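Both sit flat in the bowl. Third biscuit.

Call:
step_arm([
  [0,0.6,4.5,0],
  [0,1.4,10,0],
  [0,2.3,15.5,0],
  [0,3.1,21,0],
  [0,3.8,26,0],
], grip=0.18)

```text
time_s: 41.1
position: [457.1, -39.8, 114.7]
tool_rot: [0.547, -0.447, 0.548, 0.448]
ft_force: [1.5, 0.7, -0.4]
finger_gap: 50.3
```

Call:
step_arm([
  [1,0.5,3,0],
  [3,0.5,3.7,0],
  [5,0.5,3.7,0],
  [5,0.5,3.7,0],
])

```text
time_s: 41.6
position: [458.6, -4.9, 63.6]
tool_rot: [0.546, -0.447, 0.549, 0.448]
ft_force: [-0.5, 0.9, 0.8]
finger_gap: 50.5
```

```bash
python3 look.py pics/w31.png '[["mould",[495,21.5,0],-0.203]]'
python3 -c "
from h import *
print(plan([460.9,-5.2,-13],1.368))
"
```

```text
[458.6  -4.9  63.6] 50.51151708346084 [-0.5  0.9  0.8]
(array([ 7.76, -0.15,  0.01]), np.float64(0.06280212040763963))
```

View pics/w31.png

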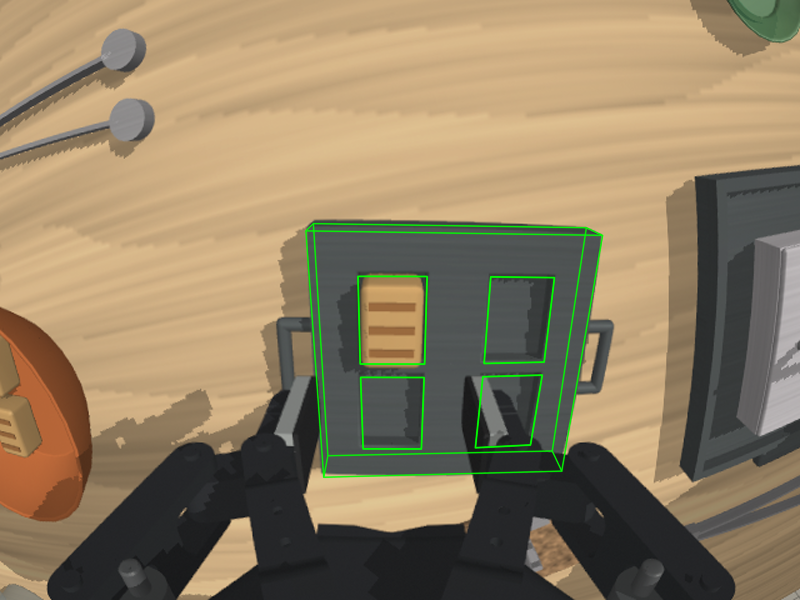

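Call:
step_arm([
  [2.5,-0.1,0,0],
  [5,-0.1,0,0],
  [7.0,-0.1,0,0],
  [7.7,-0.1,0,0],
  [7.7,-0.1,0,0],
])

```text
time_s: 42.28
position: [461.5, -4.9, -11.5]
tool_rot: [0.548, -0.447, 0.548, 0.447]
ft_force: [0.1, 0.7, 0.3]
finger_gap: 50.3
```

Call:
step_arm([
  [0,0,0,0],
  [0,0,0,0],
  [0,0,0,0],
  [0,0,0,0],
], grip=-1)

```text
time_s: 42.78
position: [462.1, -4.7, -10.8]
tool_rot: [0.548, -0.447, 0.547, 0.447]
ft_force: [-2.2, 0.3, 7.0]
finger_gap: 28.7
```

Call:
step_arm([
  [-0.5,0,0,0],
  [-1.5,0,0,0],
  [-4,0,0,0],
  [-7,0,0,0],
  [-12,0,0,0],
])

```text
time_s: 43.4
position: [460.2, -5.1, 109.0]
tool_rot: [0.547, -0.447, 0.548, 0.447]
ft_force: [1.0, 0.2, -0.2]
finger_gap: 29.1
```

```bash
python3 -c "
from h import *
t=cam('top');crop(t['frame'],300,170,500,320,4,'pics/t32.png')
print(plan([477,-270,110],1.368))
"
```

```text
(array([  0.54,  -6.6 , -25.68]), np.float64(0.00041091730272515637))
```

View pics/t32.png

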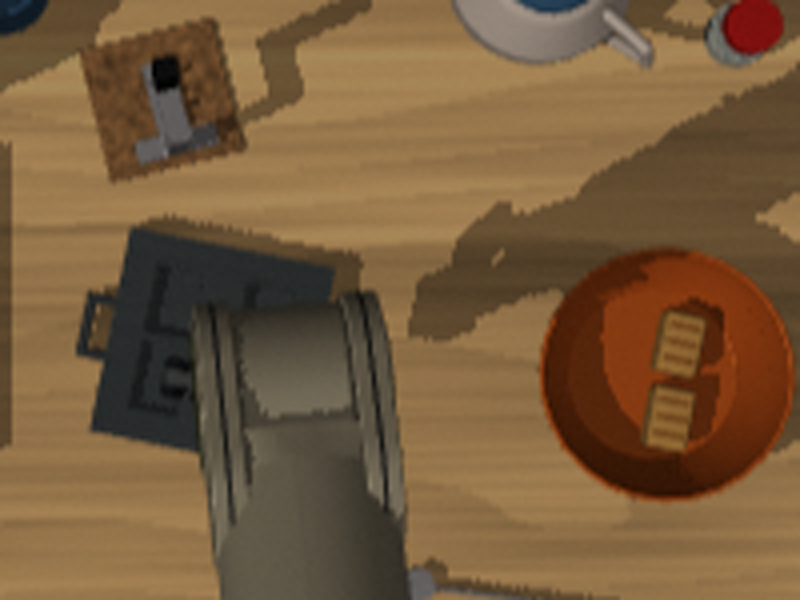

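Call:
step_arm([
  [0,-0.8,-3.5,0],
  [0,-2.1,-8.5,0],
  [0,-3.4,-13.5,0],
  [0,-4.7,-18.5,0],
  [0,-5.8,-23,0],
])

```text
time_s: 44.08
position: [472.1, -243.6, 108.8]
tool_rot: [0.548, -0.447, 0.547, 0.447]
ft_force: [0.5, 0.9, -0.8]
finger_gap: 28.6
```

```bash
python3 -c "
from h import *
print(plan([475.5,-272.5,100],1.368))
"
```

```text
(array([ 0.89, -0.91, -2.76]), np.float64(0.06768824204138296))
```

Call:
step_arm([
  [0,-0.9,-2,0],
  [0,-0.9,-2.8,0],
  [0,-0.9,-2.8,0],
])

```text
time_s: 44.45
position: [475.0, -270.9, 108.2]
tool_rot: [0.548, -0.447, 0.548, 0.447]
ft_force: [0.3, -0.6, -1.3]
finger_gap: 29.3
```

```bash
python3 look.py pics/w33.png '[]'
python3 -c "
from h import *
print(plan([475.5,-272.5,0],1.368))
"
```

```text
[ 475.  -270.9  108.2] 29.257152668854236 [ 0.3 -0.6 -1.3]
(array([10.81, -0.07, -0.23]), np.float64(0.11278630575139488))
```

View pics/w33.png

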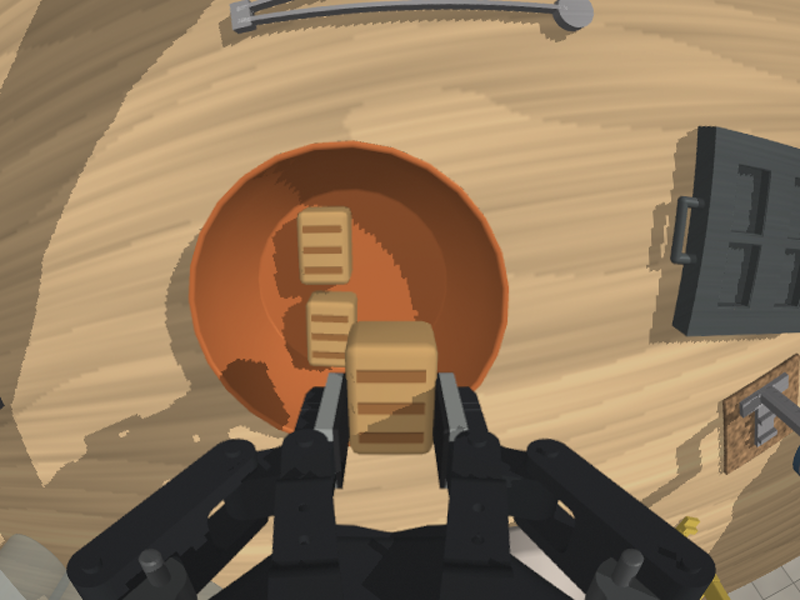

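Call:
step_arm([
  [3,0,-0.1,0],
  [6,0,-0.1,0],
  [9,0,-0.1,0],
  [10.6,0,-0.1,0],
  [10.8,0,-0.1,0],
])

```text
time_s: 45.12
position: [474.9, -271.2, -0.3]
tool_rot: [0.547, -0.447, 0.548, 0.448]
ft_force: [0.5, -0.5, -0.3]
finger_gap: 28.7
```

Call:
step_arm([
  [0,0,0,0],
  [0,0,0,0],
])

```text
time_s: 45.38
position: [475.8, -272.2, 1.1]
tool_rot: [0.548, -0.448, 0.547, 0.447]
ft_force: [0.1, -0.4, -0.2]
finger_gap: 28.5
```

Call:
step_arm([
  [0,0,0,0],
  [0,0,0,0],
  [0,0,0,0],
], grip=0.0)

```text
time_s: 45.75
position: [475.2, -272.0, 0.2]
tool_rot: [0.548, -0.447, 0.548, 0.447]
ft_force: [-0.0, 0.4, 0.1]
finger_gap: 42.3
```

Call:
step_arm([
  [-2,0,0,0],
  [-5,0,0,0],
  [-8,0,0,0],
  [-13,0,0,0],
  [-18,0,0,0],
])

```text
time_s: 46.38
position: [474.7, -272.3, 182.9]
tool_rot: [0.548, -0.447, 0.548, 0.447]
ft_force: [0.9, 0.5, 0.0]
finger_gap: 42.8
```

```bash
python3 look.py pics/w34.png '[]'
python3 -c "
from h import *
print(plan([679.5,54,200],.242))
"
```

```text
[ 474.7 -272.3  182.9] 42.843632741178496 [0.9 0.5 0. ]
(array([ -0.98, -13.21,  36.23]), np.float64(64.49813330063007))
```

View pics/w34.png

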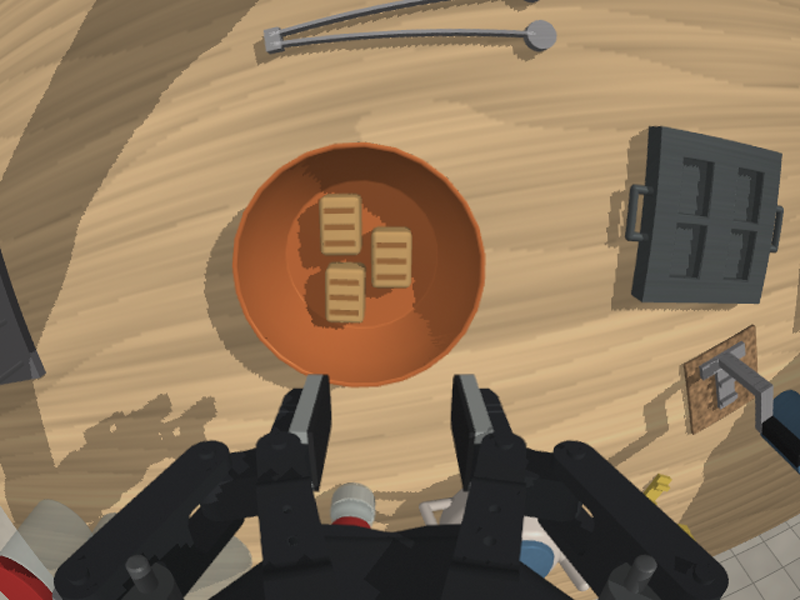

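Call:
step_arm([
  [-3,-1,3,8],
  [-5,-2.5,8,18],
  [-5,-4.3,13,28],
  [-5,-6,18,38],
  [-5,-7.8,23,48],
])

```text
time_s: 47.05
position: [598.1, -61.1, 231.5]
tool_rot: [0.683, -0.184, 0.682, 0.184]
ft_force: [0.9, -0.4, 0.7]
finger_gap: 42.7
```

```bash
python3 -c "
from h import *
print(plan([679.5,54,200],.242))
"
```

```text
(array([ 3.17,  5.88, 12.8 ]), np.float64(16.23309788119223))
```

Call:
step_arm([
  [0,2,4.5,8],
  [0,4,8.7,16],
  [0,5.5,12,16.2],
  [1,5.9,12.8,16.2],
  [1,5.9,12.8,16.2],
])

```text
time_s: 47.68
position: [677.3, 53.1, 219.6]
tool_rot: [0.701, -0.088, 0.702, 0.088]
ft_force: [-0.0, 0.1, 0.3]
finger_gap: 42.8
```

```bash
python3 look.py pics/w35.png '[["rest",[679.0,54.6,0],0.242],["lifter",[679.5,54,6],0.242]]'
python3 -c "
from h import *
print(plan([679.5,54,150],.242))
"
```

```text
[677.3  53.1 219.6] 42.839894723377185 [-0.   0.1  0.3]
(array([7.03, 0.14, 0.26]), np.float64(0.32059014313925793))
```

View pics/w35.png

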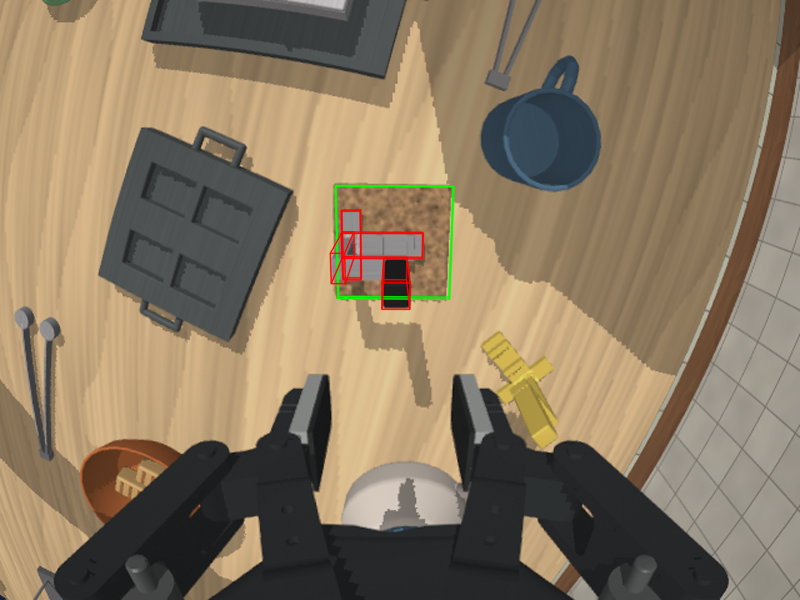

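Call:
step_arm([
  [3,0.1,0.2,0.3],
  [7,0.1,0.2,0.3],
  [9,0.1,0.2,0.3],
  [9,0.1,0.2,0.3],
])

```text
time_s: 48.22
position: [678.8, 54.1, 129.7]
tool_rot: [0.701, -0.086, 0.702, 0.086]
ft_force: [-0.7, 0.4, 0.6]
finger_gap: 42.7
```

```bash
python3 look.py pics/w36.png '[["lifter",[679.5,54,6],0.242]]'
python3 -c "
from h import *
print(plan([679.5,54,75],.242))
"
```

```text
[678.8  54.1 129.7] 42.734476325409986 [-0.7  0.4  0.6]
(array([ 5.61, -0.02, -0.03]), np.float64(0.05292506345268714))
```

View pics/w36.png

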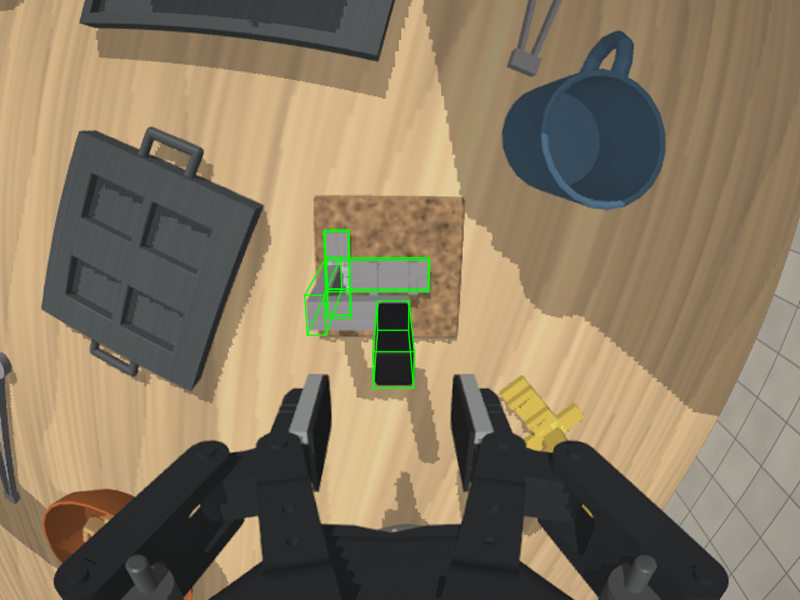

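Matches. Descend and grip.

Call:
step_arm([
  [2,0,0,0],
  [4,0,0,0],
  [5.4,0,0,0],
  [5.4,0,0,0],
  [5.4,0,0,0],
])

```text
time_s: 48.9
position: [680.0, 54.9, 76.6]
tool_rot: [0.702, -0.086, 0.702, 0.086]
ft_force: [-0.1, -0.4, 0.5]
finger_gap: 42.9
```

Call:
step_arm([
  [0,0,0,0],
  [0,0,0,0],
  [0,0,0,0],
  [0,0,0,0],
], grip=-1, newtons=80)

```text
time_s: 49.4
position: [680.3, 55.0, 76.9]
tool_rot: [0.702, -0.086, 0.701, 0.086]
ft_force: [1.9, 0.4, 6.0]
finger_gap: 14.3
```

```bash
python3 -c "
from h import *
o=get_obs();print(o['position'],o['ft_force'])"
```

```text
[680.31984438  54.99093877  76.92356821] [1.88461584 0.3595356  5.95607143]
```

Call:
step_arm([
  [-0.5,0,0,0],
  [-1.5,0,0,0],
  [-4,0,0,0],
  [-8,0,0,0],
  [-13,0,0,0],
])

```text
time_s: 50.02
position: [678.7, 55.0, 206.8]
tool_rot: [0.701, -0.086, 0.703, 0.086]
ft_force: [0.6, 0.4, -1.7]
finger_gap: 14.6
```

```bash
python3 look.py pics/w37.png '[]'
python3 -c "
from h import *
print(plan([471,299.3,218],0))
"
```

```text
[678.7  55.  206.8] 14.562376834363297 [ 0.6  0.4 -1.7]
(array([ -0.43,  28.83, -14.53]), np.float64(13.954492778996922))
```

View pics/w37.png

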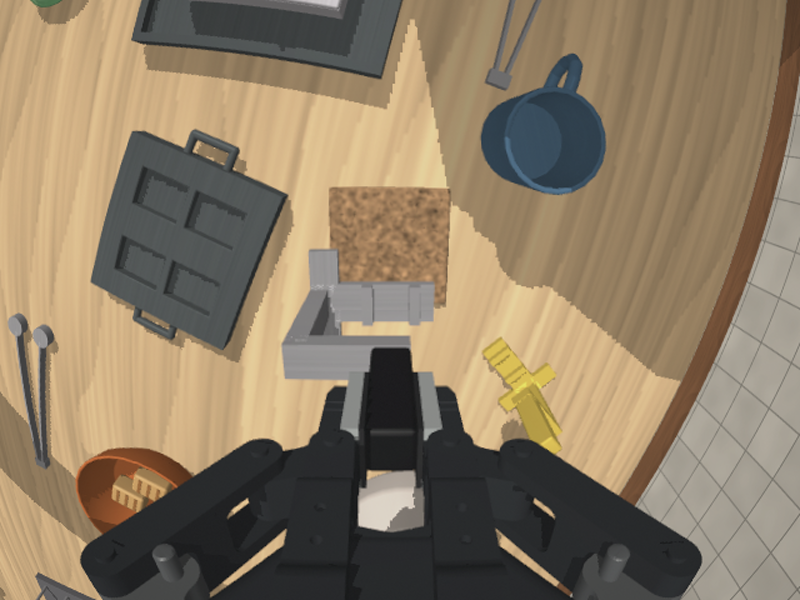

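Call:
step_arm([
  [-1,2.5,-1.3,2],
  [-1,7,-3.5,5],
  [-1,12,-6,9],
  [-1,17,-8.6,12],
  [-1,22,-11.1,14],
])

```text
time_s: 50.7
position: [517.3, 242.7, 216.2]
tool_rot: [0.707, 0.001, 0.707, -0.001]
ft_force: [2.3, 1.3, -2.4]
finger_gap: 14.7
```

```bash
python3 -c "
from h import *
print(plan([472,299.5,218],0))
"
```

```text
(array([-0.17,  5.67, -4.54]), np.float64(-0.12834464894235856))
```

Call:
step_arm([
  [0,3,-2.4,0],
  [0,5.2,-4.1,0],
  [0,5.7,-4.5,0],
  [0,5.7,-4.5,0],
  [0,5.7,-4.5,0],
])

```text
time_s: 51.32
position: [474.8, 297.2, 216.2]
tool_rot: [0.707, 0.001, 0.707, -0.001]
ft_force: [0.0, -0.5, -2.3]
finger_gap: 14.4
```

```bash
python3 look.py pics/w38.png '[["lid",[527,299,12],0]]'
python3 -c "
from h import *
o=get_obs();c=cam('wrist');overlay(c['frame'],lambda X:wproj(o,c,X),[('lid',[527,299,12],0)],240,90,460,290,3.4,'pics/w38b.png')
print(plan([472,299.5,125],0))
"
```

```text
[474.8 297.2 216.2] 14.375321895046003 [ 0.  -0.5 -2.3]
(array([ 9.12,  0.21, -0.27]), np.float64(-0.16017939077790758))
```

View pics/w38b.png

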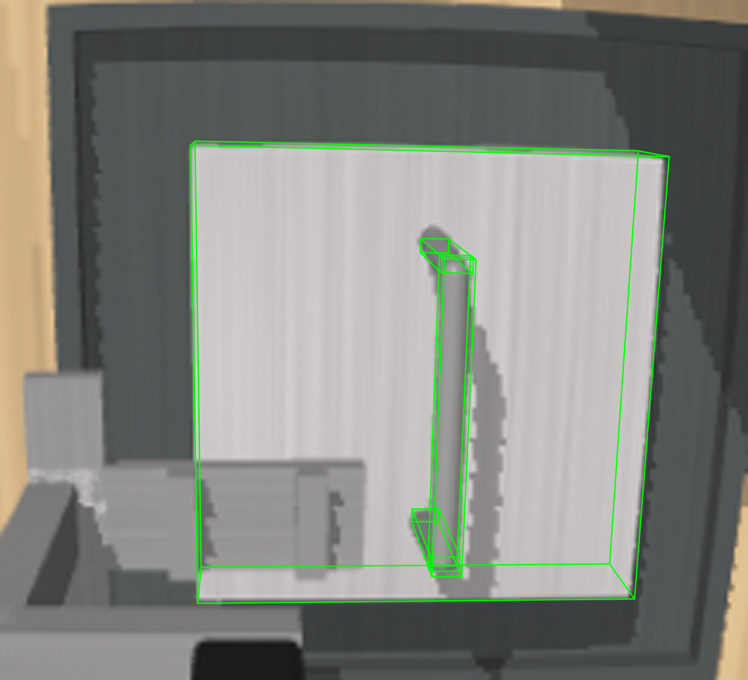

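Call:
step_arm([
  [2,0.25,-0.2,0],
  [4.5,0.25,-0.2,0],
  [7,0.25,-0.2,0],
  [9,0.25,-0.2,0],
  [9.1,0.25,-0.2,0],
])

```text
time_s: 52.05
position: [471.5, 300.1, 124.0]
tool_rot: [0.707, -0.0, 0.708, -0.001]
ft_force: [-0.5, 0.1, -2.3]
finger_gap: 14.6
```

Call:
step_arm([
  [0,0,0,-0.1],
  [0,0,0,-0.1],
])

```text
time_s: 52.3
position: [472.5, 301.4, 126.1]
tool_rot: [0.707, 0.0, 0.707, 0.001]
ft_force: [-0.0, -1.1, -2.9]
finger_gap: 14.8
```

```bash
python3 -c "
from h import *
print(plan([527.5,300,125],0))
s=cam('scene');crop(s['frame'],300,150,500,300,4,'pics/s39.png')
"
```

```text
(array([ 0.11, -0.14,  5.5 ]), np.float64(0.047889862266791684))
```

View pics/s39.png

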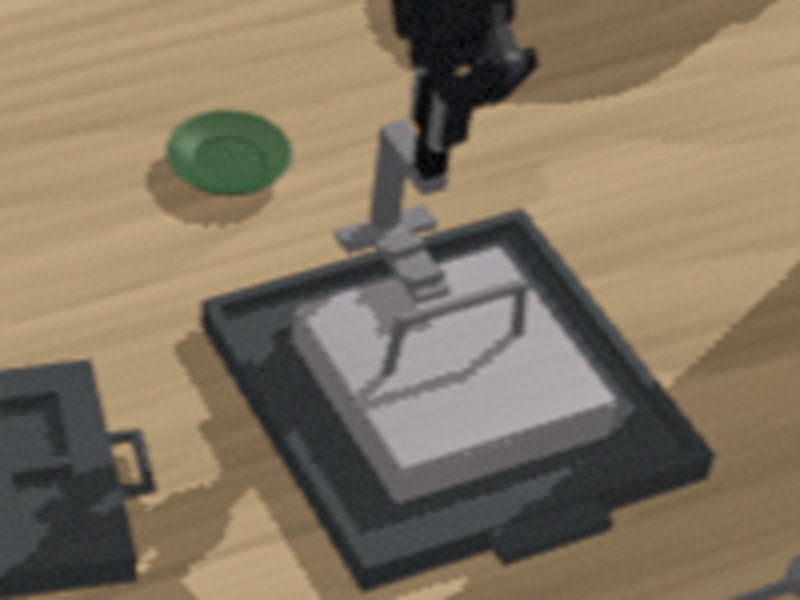

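Call:
step_arm([
  [0,-0.1,1.2,0],
  [0,-0.1,2.7,0],
  [0,-0.1,4.2,0],
  [0,-0.1,5.5,0],
  [0,-0.1,5.5,0],
])

```text
time_s: 52.98
position: [528.0, 299.6, 124.8]
tool_rot: [0.707, -0.0, 0.707, -0.0]
ft_force: [-1.2, 0.4, -2.0]
finger_gap: 15.0
```

```bash
python3 -c "
from h import *
print(plan([527.5,300,125],0),get_obs()['ft_force'])
o=get_obs();c=cam('wrist');crop(c['frame'],230,100,430,300,3,'pics/w40.png')
"
```

```text
(array([-0.02,  0.04, -0.05]), np.float64(-0.016944795243591933)) [-1.2175414   0.39980615 -2.00281267]
```

View pics/w40.png

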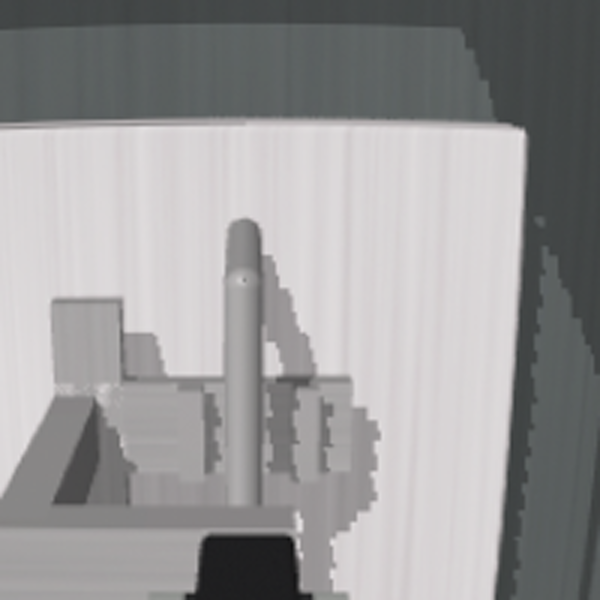

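Call:
step_arm([
  [-0.5,0,0,0],
  [-1.0,0,0,0],
  [-1.4,0,0,0],
  [-1.6,0,0,0],
  [-1.8,0,0,0],
])

```text
time_s: 53.65
position: [526.7, 300.3, 143.2]
tool_rot: [0.707, -0.0, 0.707, 0.0]
ft_force: [-0.1, 0.3, -6.3]
finger_gap: 14.8
```

Call:
step_arm([
  [-0.2,0,0,0],
  [-0.4,0,0,0],
  [-0.6,0,0,0],
  [-0.8,0,0,0],
  [-1.0,0,0,0],
])

```text
time_s: 54.28
position: [526.8, 300.3, 153.2]
tool_rot: [0.707, -0.0, 0.707, 0.0]
ft_force: [0.2, 0.5, -6.5]
finger_gap: 14.6
```

```bash
python3 -c "
from h import *
print(plan([527.5,300,125],0),get_obs()['ft_force'])
s=cam('scene');crop(s['frame'],300,150,500,300,4,'pics/s41.png')
"
```

```text
(array([ 2.82, -0.03,  0.07]), np.float64(0.06447410507583494)) [ 0.15998459  0.54496606 -6.48431267]
```

View pics/s41.png

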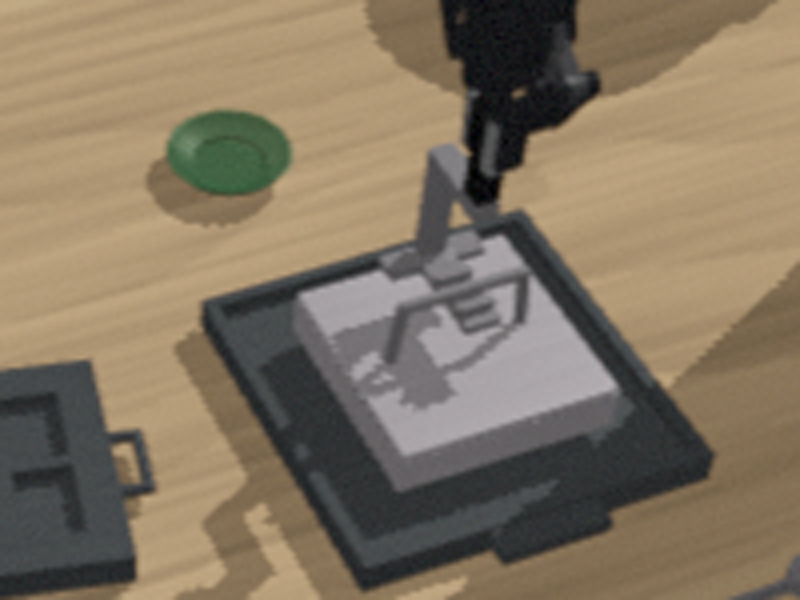

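Call:
step_arm([
  [-0.5,0,0,0],
  [-1.2,0,0,0],
  [-2.0,0,0,0],
  [-2.8,0,0,0],
  [-3.5,0,0,0],
])

```text
time_s: 54.95
position: [527.0, 300.3, 188.9]
tool_rot: [0.707, -0.0, 0.707, 0.001]
ft_force: [-0.3, -0.2, -6.8]
finger_gap: 14.9
```

Call:
step_arm([
  [0,-0.2,0,0],
  [0,-0.6,0,0],
  [0,-1.2,-0.1,0],
  [0,-1.9,-0.2,0],
  [0,-2.7,-0.3,0],
])

```text
time_s: 55.58
position: [523.8, 272.6, 188.0]
tool_rot: [0.707, -0.0, 0.707, 0.0]
ft_force: [-0.5, 0.5, -6.7]
finger_gap: 15.1
```

Call:
step_arm([
  [0,-0.8,-0.1,0.3],
  [0,-1.6,-0.2,0.7],
  [0,-2.4,-0.3,1.1],
  [0,-3.2,-0.4,1.6],
  [0,-4.0,-0.5,2],
])

```text
time_s: 56.2
position: [518.9, 232.7, 188.1]
tool_rot: [0.707, 0.012, 0.707, -0.012]
ft_force: [-0.2, -0.5, -7.7]
finger_gap: 14.8
```

Call:
step_arm([
  [0,-0.8,-0.1,0.4],
  [0,-1.6,-0.2,0.8],
  [0,-2.4,-0.3,1.2],
  [0,-3.2,-0.4,1.6],
  [0,-4.0,-0.4,2],
])

```text
time_s: 56.82
position: [513.5, 192.9, 188.1]
tool_rot: [0.707, 0.024, 0.707, -0.024]
ft_force: [1.0, 0.8, -7.5]
finger_gap: 14.9
```

Call:
step_arm([
  [0,-0.8,0,0.4],
  [0,-1.6,0,0.8],
  [0,-2.4,0,1.2],
  [0,-3.2,0,1.6],
  [0,-4.0,0,2],
])

```text
time_s: 57.45
position: [510.8, 152.9, 188.1]
tool_rot: [0.706, 0.037, 0.706, -0.037]
ft_force: [0.5, 0.0, -7.2]
finger_gap: 14.5
```

Call:
step_arm([
  [0,-0.8,0,0.4],
  [0,-1.6,0,0.8],
  [0,-2.4,0,1.2],
  [0,-3.2,0,1.6],
  [0,-4.0,0,2],
])

```text
time_s: 58.08
position: [506.6, 113.2, 188.1]
tool_rot: [0.705, 0.049, 0.705, -0.049]
ft_force: [0.7, -0.4, -6.4]
finger_gap: 14.9
```

```bash
python3 -c "
from h import *
print(plan([495,22.5,188],-.203),get_obs()['ft_force'])
s=cam('scene');crop(s['frame'],230,150,430,300,4,'pics/s42.png')
"
```

```text
(array([ 0.01, -9.14,  0.1 ]), np.float64(3.670047731448911)) [ 0.69726284 -0.4097157  -6.44532157]
```

View pics/s42.png

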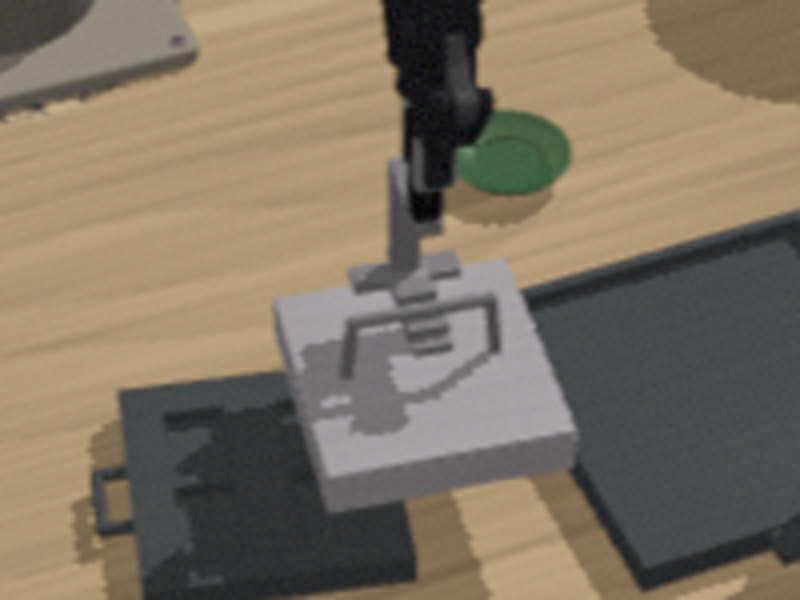

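Call:
step_arm([
  [0,-0.8,0,0.4],
  [0,-1.6,0,0.8],
  [0,-2.4,0,1.2],
  [0,-3.2,0,1.6],
  [0,-4.0,0.1,2],
])

```text
time_s: 58.75
position: [502.1, 73.4, 188.1]
tool_rot: [0.704, 0.061, 0.704, -0.061]
ft_force: [-0.4, -0.7, -6.8]
finger_gap: 14.7
```

Call:
step_arm([
  [0,-0.8,0,0.4],
  [0,-1.6,0,0.8],
  [0,-2.4,0,1.2],
  [0,-3.2,0,1.5],
  [0,-3.9,0,1.7],
])

```text
time_s: 59.38
position: [495.3, 35.0, 188.1]
tool_rot: [0.703, 0.072, 0.703, -0.072]
ft_force: [-0.8, -0.4, -6.2]
finger_gap: 14.8
```

```bash
python3 -c "
from h import *
print(plan([495,22.5,188],-.203),get_obs()['ft_force'])
"
```

```text
(array([ 0.01, -1.23,  0.22]), np.float64(-0.028101286287841858)) [-0.80121919 -0.39991822 -6.22477246]
```

Call:
step_arm([
  [0,-0.5,0.1,0],
  [0,-0.9,0.2,0],
  [0,-1.2,0.2,0],
  [0,-1.2,0.2,0],
  [0,-1.2,0.2,0],
])

```text
time_s: 60.0
position: [495.0, 23.6, 188.1]
tool_rot: [0.703, 0.072, 0.703, -0.072]
ft_force: [-0.1, -1.1, -6.8]
finger_gap: 14.7
```

Call:
step_arm([
  [0.4,0,0,0],
  [0.9,0,0,0],
  [1.4,0,0,0],
  [1.8,0,0,0],
  [2.0,0,0,0],
])

```text
time_s: 60.62
position: [494.9, 23.4, 167.8]
tool_rot: [0.703, 0.072, 0.704, -0.072]
ft_force: [-0.4, 0.1, -7.2]
finger_gap: 14.8
```

Call:
step_arm([
  [0,0,0,0],
  [0,0,0,0],
])

```text
time_s: 60.88
position: [495.1, 23.4, 168.2]
tool_rot: [0.704, 0.072, 0.703, -0.072]
ft_force: [-0.0, -0.2, -6.9]
finger_gap: 14.6
```

```bash
python3 -c "
from h import *
o=get_obs();c=cam('wrist');pf=lambda X:wproj(o,c,X)
print(plan([495,22.5,168],-.203),o['position'],o['ft_force'])
overlay(c['frame'],pf,[('mould',[495,21.5,0],-.203),('lid',[495,21.5,37],-.203)],220,80,420,310,3,'pics/w43.png')
crop(c['frame'],220,80,420,310,3,'pics/w43b.png')
s=cam('scene');overlay(s['frame'],lambda X:proj(s,X),[('mould',[496,21.2,0],-.203)],230,150,430,300,4,'pics/s43.png')
"
```

```text
(array([ 0.03, -0.09,  0.01]), np.float64(-0.010698186175458885)) [495.0881154   23.41146308 168.24883332] [-0.03643666 -0.19693678 -6.85634861]
```

View pics/w43.png

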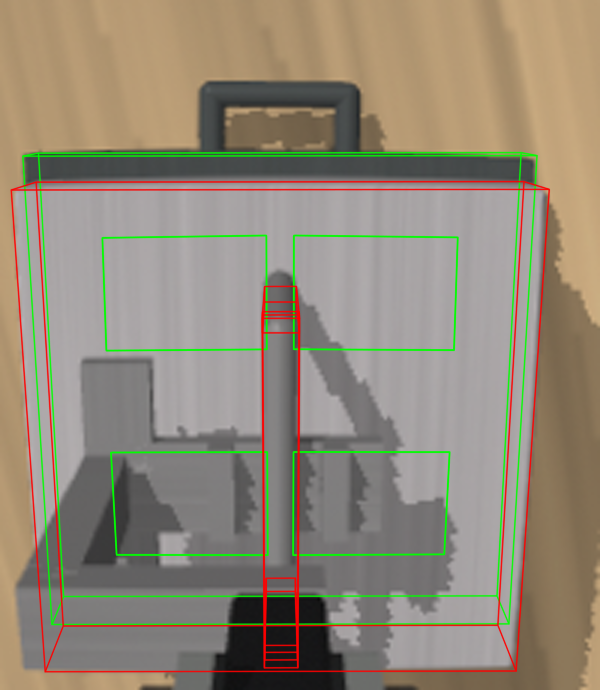

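View pics/w43b.png

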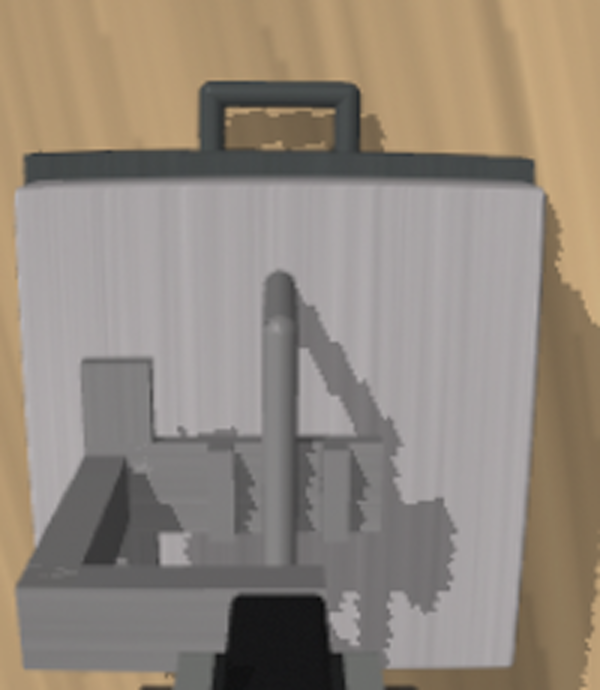

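View pics/s43.png

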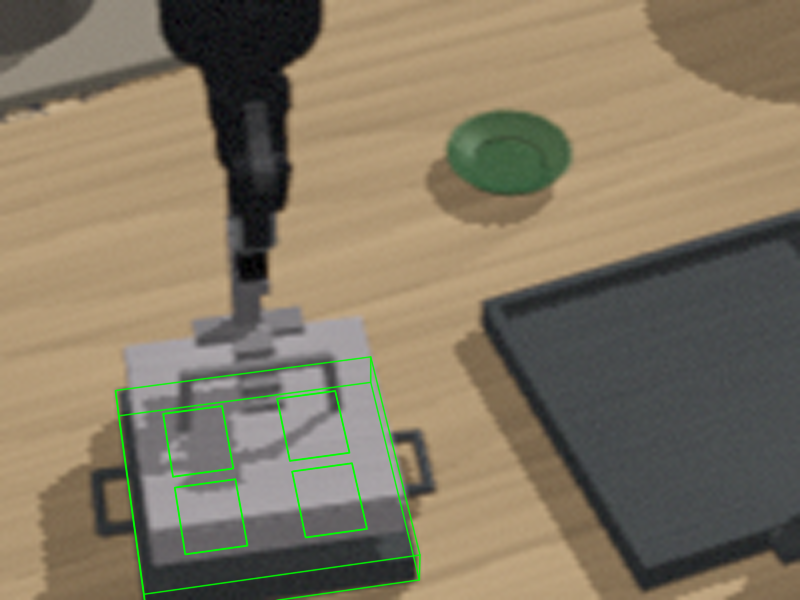

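```bash
cat > fit2.py <<'E'
from h import *
o=get_obs();c=cam('wrist');pf=lambda X:wproj(o,c,X)
cw=lambda a:(np.array(a,float)+.5)/3+np.array([220,80])-.5
L=np.array([[-68,68,30],[68,68,30],[68,-68,30],[0,40,70]],float)
uv=cw([[17,187],[543,192],[514,666],[280,322]])
def r(x): return (pf(T3([x[0],x[1],x[2]],x[3])(L))-uv).ravel()
s=least_squares(r,[495,21.5,35,-.2]);print(s.x,s.fun.reshape(-1,2).round(1))
for z in (33,35,37):
    print(z,fit([(pf,L,uv)],[495,21.5,-.2],z))
Mo=np.array([[-75,75,22],[75,75,22]],float)
print(pf(T3([495,21.5,0],-.203)(Mo)), cw([[26,156],[533,160]]))
E
python3 fit2.py
```

```text
[ 4.94850284e+02  2.09888824e+01  3.22428587e+01 -2.06845605e-01] [[-0.3  0.7]
 [ 0.8 -0.4]
 [-0.9 -0.3]
 [ 0.3 -0.1]]
33 (array([ 4.94847770e+02,  2.11276433e+01, -2.06877663e-01]), array([[-0.6,  0.6],
       [ 1. , -0.5],
       [-0.7,  0. ],
       [ 0.3, -0.1]]))
35 (array([ 4.94841282e+02,  2.14936474e+01, -2.06963127e-01]), array([[-1.3,  0.3],
       [ 1.5, -0.8],
       [-0.4,  0.7],
       [ 0.2, -0. ]]))
37 (array([ 4.94835024e+02,  2.18588660e+01, -2.07049733e-01]), array([[-2. ,  0.1],
       [ 2. , -1.1],
       [ 0. ,  1.5],
       [ 0.1,  0. ]]))
[[227.16427241 131.55800692]
 [398.55214431 131.37072519]] [[228.33333333 131.66666667]
 [397.33333333 133.        ]]
```

Call:
step_arm([
  [0.3,0,0,0],
  [0.6,0,0,0],
  [0.9,0,0,0],
  [1.1,0,0,0],
  [1.2,0,0,0],
])

```text
time_s: 61.65
position: [494.9, 23.4, 155.9]
tool_rot: [0.703, 0.072, 0.704, -0.072]
ft_force: [0.1, 0.1, -6.5]
finger_gap: 14.8
```

Call:
step_arm([
  [0.1,0,0,0],
  [0.2,0,0,0],
  [0.35,0,0,0],
  [0.5,0,0,0],
  [0.7,0,0,0],
])

```text
time_s: 62.28
position: [495.4, 23.5, 149.3]
tool_rot: [0.704, 0.072, 0.703, -0.072]
ft_force: [0.4, -0.5, -2.8]
finger_gap: 14.7
```

Call:
step_arm([
  [0.4,0,0,0],
  [0.7,0,0,0],
  [0.9,0,0,0],
  [0.9,0,0,0],
])

```text
time_s: 62.78
position: [494.9, 23.4, 140.0]
tool_rot: [0.703, 0.072, 0.704, -0.072]
ft_force: [1.2, 0.1, -2.7]
finger_gap: 14.7
```

```bash
python3 -c "
from h import *
o=get_obs();c=cam('wrist');pf=lambda X:wproj(o,c,X)
print(o['position'],o['ft_force'])
overlay(c['frame'],pf,[('mould',[495,21.5,0],-.203),('lid',[495,21.5,22],-.203)],200,80,440,310,3,'pics/w44.png')
s=cam('scene');crop(s['frame'],230,150,430,300,4,'pics/s44.png')
"
```

```text
[494.88760163  23.3634055  139.95852657] [ 1.23879151  0.10600887 -2.65786937]
```

View pics/w44.png

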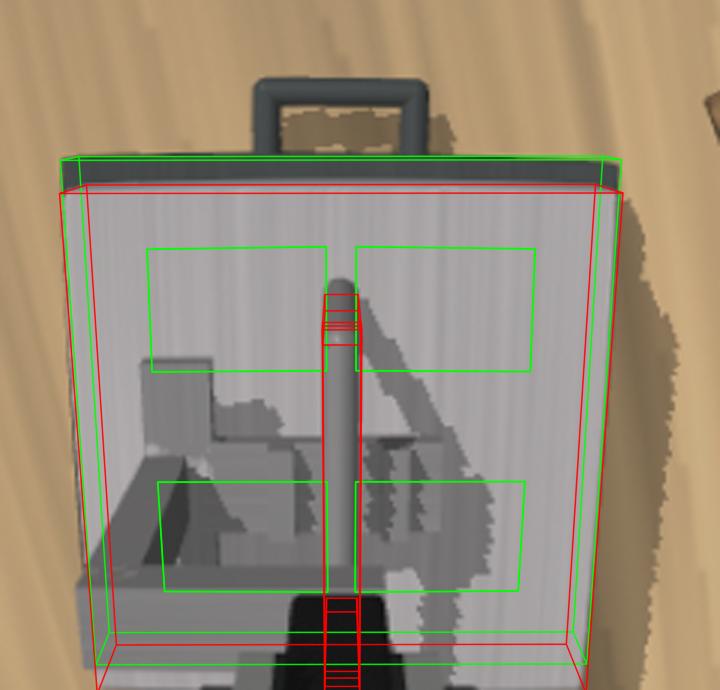

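View pics/s44.png

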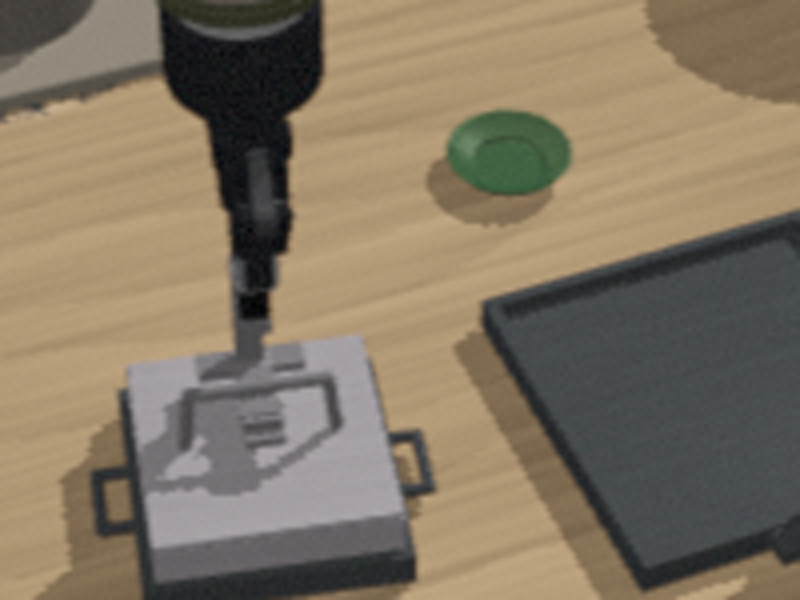

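Call:
step_arm([
  [0,0,-1.0,0],
  [0,0,-2.4,0],
  [0,0,-3.9,0],
  [0,0,-5.2,0],
  [0,0,-5.2,0],
])

```text
time_s: 63.5
position: [443.7, 34.3, 140.2]
tool_rot: [0.703, 0.072, 0.704, -0.071]
ft_force: [1.4, 0.6, -1.7]
finger_gap: 15.1
```

Call:
step_arm([
  [-2,0,0,0],
  [-5,0,0,0],
  [-8,0,0,0],
  [-8,0,0,0],
])

```text
time_s: 64.0
position: [445.7, 34.1, 221.9]
tool_rot: [0.705, 0.073, 0.702, -0.071]
ft_force: [-0.4, 0.2, -2.6]
finger_gap: 14.7
```

```bash
python3 -c "
from h import *
print(plan([679.8,55.4,215],.242))
o=get_obs();c=cam('wrist');pf=lambda X:wproj(o,c,X)
overlay(c['frame'],pf,[('mould',[495,21.5,0],-.203),('lid',[495,21.5,22],-.203)],240,90,460,310,3,'pics/w45.png')
crop(c['frame'],240,90,460,310,3,'pics/w45b.png')
"
```

```text
(array([ 0.76,  6.81, 22.49]), np.float64(-25.519325830618833))
```

View pics/w45.png

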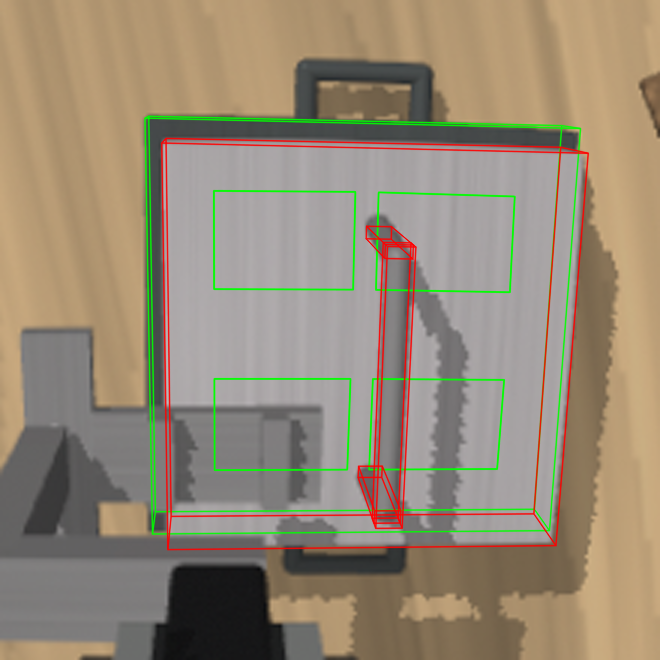

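View pics/w45b.png

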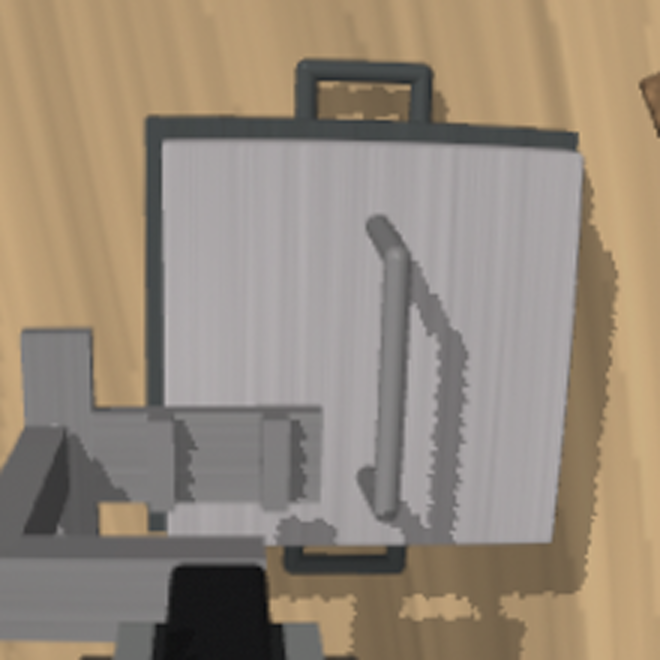

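Call:
step_arm([
  [0,0.8,2.5,-4],
  [0,2.2,7,-10],
  [0,3.6,11.8,-16],
  [0,5,16.5,-21],
  [0,6.3,20.5,-25.5],
])

```text
time_s: 64.68
position: [659.2, 54.5, 216.7]
tool_rot: [0.701, -0.087, 0.703, 0.086]
ft_force: [-0.0, -0.1, -0.1]
finger_gap: 14.9
```

Call:
step_arm([
  [0,0,0,0],
  [0,0,0,0],
])

```text
time_s: 64.92
position: [657.1, 53.3, 218.8]
tool_rot: [0.701, -0.085, 0.703, 0.084]
ft_force: [0.0, -0.8, -2.3]
finger_gap: 14.8
```

```bash
python3 -c "
from h import *
print(plan([679.8,55.4,200],.242))
"
```

```text
(array([ 1.87, -0.34,  2.26]), np.float64(-0.09439923118802826))
```

Call:
step_arm([
  [1,-0.2,1,-0.1],
  [1.9,-0.3,2.2,-0.1],
  [1.9,-0.3,2.2,-0.1],
  [1.9,-0.3,2.2,-0.1],
])

```text
time_s: 65.42
position: [679.6, 56.5, 201.2]
tool_rot: [0.702, -0.086, 0.702, 0.086]
ft_force: [-0.1, -0.5, -2.3]
finger_gap: 15.1
```

```bash
python3 look.py pics/w46.png '[["rest",[679.2,54.4,0],0.242]]'
python3 -c "
from h import *
print(plan([679.8,55.4,77],.242))
"
```

```text
[679.6  56.5 201.2] 15.122938176888642 [-0.1 -0.5 -2.3]
(array([ 1.244e+01, -1.100e-01, -1.000e-02]), np.float64(0.08704123733697133))
```

View pics/w46.png

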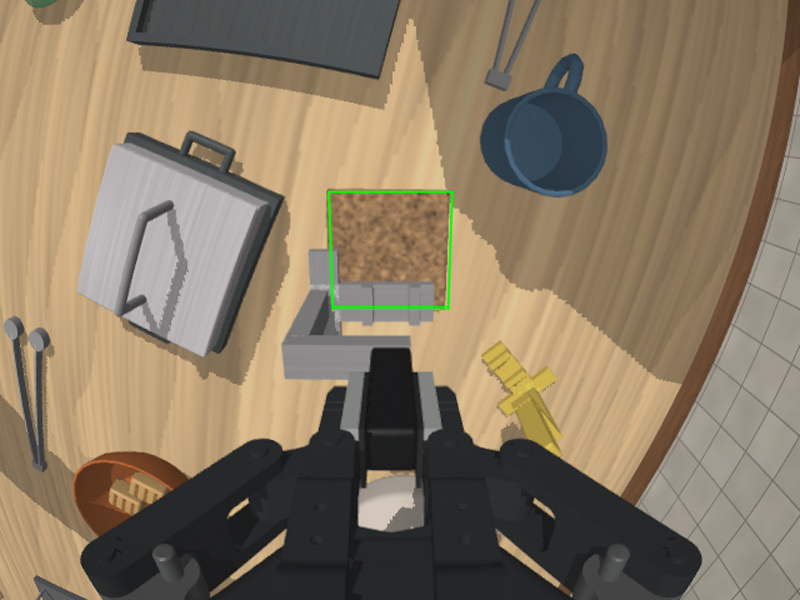

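Call:
step_arm([
  [3,-0.1,0,0],
  [7,-0.1,0,0],
  [10,-0.1,0,0],
  [11.5,-0.1,0,0],
  [12,-0.1,0,0],
])

```text
time_s: 66.1
position: [679.8, 55.7, 81.1]
tool_rot: [0.702, -0.086, 0.702, 0.086]
ft_force: [0.1, 0.1, -2.7]
finger_gap: 14.8
```

Call:
step_arm([
  [0.1,0,0,0],
  [0.2,0,0,0],
  [0.3,0,0,0],
  [0.4,0,0,0],
  [0.4,0,0,0],
])

```text
time_s: 66.72
position: [679.8, 55.6, 77.1]
tool_rot: [0.702, -0.086, 0.702, 0.086]
ft_force: [-1.0, 0.2, -2.5]
finger_gap: 14.6
```

Call:
step_arm([
  [0.05,0,0,0],
  [0.1,0,0,0],
  [0.1,0,0,0],
])

```text
time_s: 67.1
position: [680.1, 55.6, 77.0]
tool_rot: [0.702, -0.086, 0.702, 0.086]
ft_force: [-2.1, -0.5, 6.0]
finger_gap: 15.0
```

Contact. Release and retreat upward.

Call:
step_arm([
  [-0.05,0,0,0],
  [-0.05,0,0,0],
  [-0.05,0,0,0],
  [-0.05,0,0,0],
], grip=0.0)

```text
time_s: 67.6
position: [679.9, 55.6, 76.5]
tool_rot: [0.702, -0.086, 0.702, 0.086]
ft_force: [0.1, -0.2, -0.4]
finger_gap: 43.0
```

Call:
step_arm([
  [-2,0,0,0],
  [-5,0,0,0],
  [-9,0,0,0],
  [-13,0,0,0],
  [-16,0,0,0],
])

```text
time_s: 68.22
position: [680.2, 55.2, 240.2]
tool_rot: [0.703, -0.086, 0.701, 0.086]
ft_force: [0.1, -0.5, 1.1]
finger_gap: 42.7
```

Call:
step_arm([
  [-2,2,0,0],
  [-4,7,-3,0],
  [-5,12,-6,0],
  [-5,17,-9,0],
  [-5,21,-12,0],
])

```text
time_s: 68.85
position: [510.3, 233.7, 286.8]
tool_rot: [0.702, -0.087, 0.702, 0.087]
ft_force: [-0.0, 0.6, 1.1]
finger_gap: 43.0
```

Call:
step_arm([
  [0,5,-3,0],
  [0,10,-6,0],
  [0,10,-6,0],
  [0,10,-6,0],
])

```text
time_s: 69.35
position: [429.8, 313.6, 286.9]
tool_rot: [0.702, -0.086, 0.702, 0.087]
ft_force: [0.6, -0.9, -0.4]
finger_gap: 42.8
```

```bash
python3 -c "
from h import *
t=cam('top');pt=lambda X:proj(t,X)
crop(t['frame'],200,120,520,350,2.5,'pics/t47.png')
overlay(t['frame'],pt,[('mould',[496,21.1,0],-.203),('lid',[496,21.1,22],-.203),('rest',[679.5,54.2,0],.242),('lifter',[679.5,54.2,6],.242)],300,170,420,300,5,'pics/t47b.png')
s=cam('scene');crop(s['frame'],60,150,420,420,2.2,'pics/s47.png')
print(get_obs()['position'])
"
```

```text
[430.9216733  312.28331551 286.87147993]
```

View pics/t47.png

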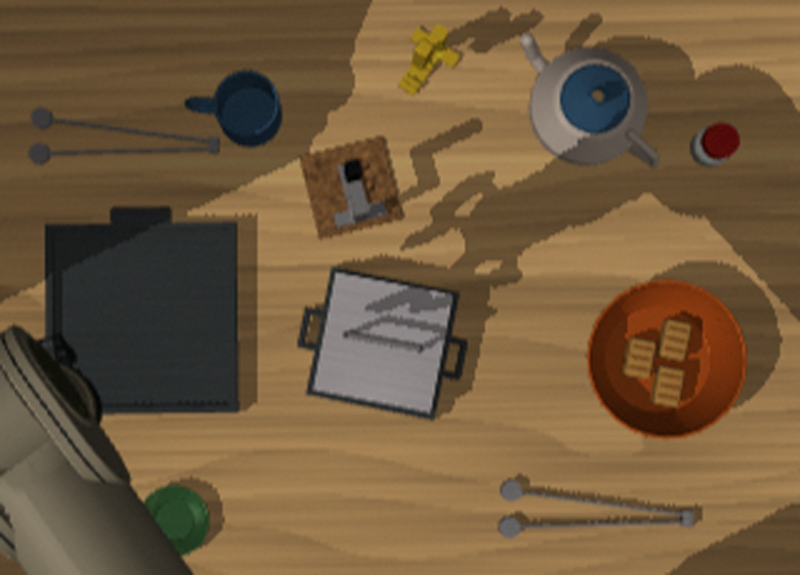

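View pics/t47b.png

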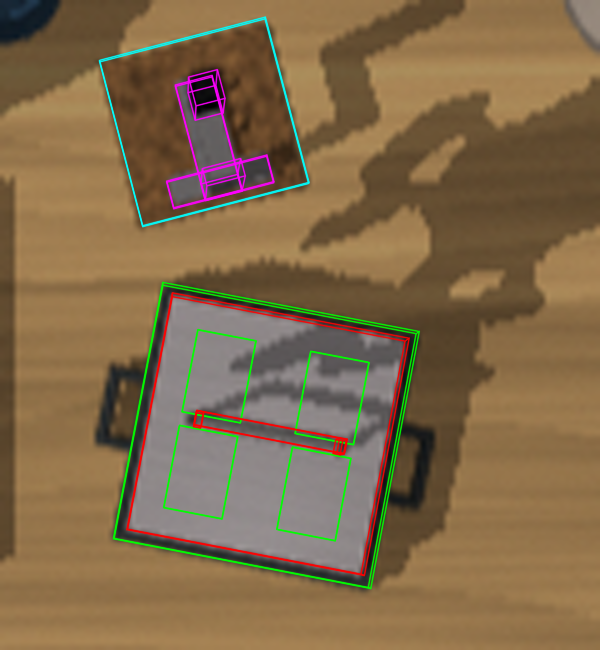

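View pics/s47.png

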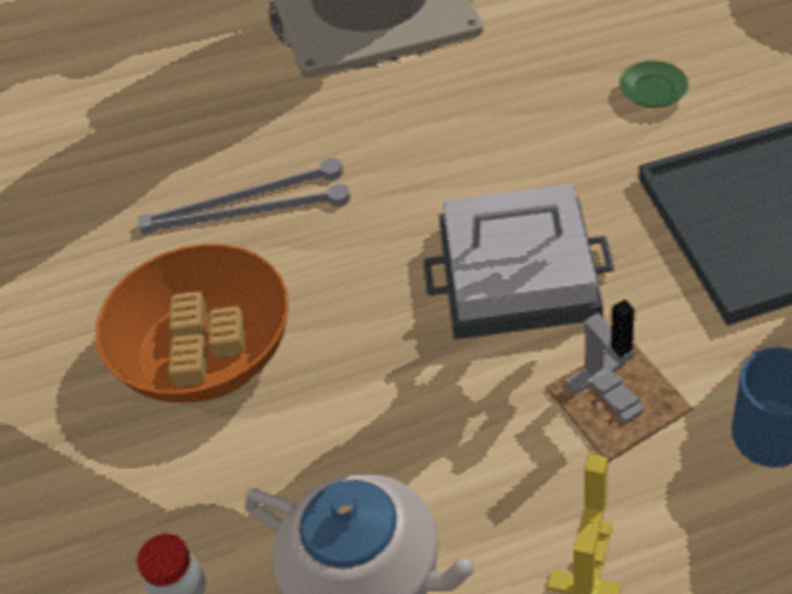

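Everything is in place and the arm is clear: the lid is centred and square, the lifter stands upright on the cork, and all three biscuits are in the bowl. Handing in.

```bash
python3 -c "
from cell import order
print(order.finish_job())"
```

```text
the job is handed in; nothing more can be done
None
```

The job is done and handed in, with the robot's clock at about 69 s of the 210 s allowed.

- **Lid:** I hooked it with the lifter and carried it level to the middle of the griddle. Once the biscuits were out, I put it back on the mould. The last wrist and top pictures show it flat, centred and square to within about 1–2 mm.
- **Biscuits:** Three were present and one cavity was empty. All three lie flat in the orange bowl, which had not moved up to the last check.
- **Lifter:** It stands upright on the middle of its cork rest, to within about 1–2 mm.
- **Bystanders:** The teapot, tongs, mug, spice jar, dish and the yellow look-alikes were not touched and looked unmoved in the final pictures.

**What went wrong or disagreed:**
- **Missed grasp:** My first grasp at a biscuit closed on air above it, without moving anything. The fingertips turned out to sit about 40 mm behind the stated TCP, so I corrected for that on all later grasps.
- **First lifter grip:** For the same reason, my first grip on the lifter held only the top of its handle, though it did not slip.
- **Finger contact with the mould:** While finding the right grasp depth, a finger pressed the mould with about 12 N.
- **Camera readings:** The wrist and overhead/scene cameras differed by about 3 mm on the lid's position. I used the wrist camera when hooking.

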